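# Rebuild the saw's torque limiter

## Robot

A 7-joint arm with a two-finger parallel gripper is mounted at the origin on a cart in front of the work surface, level with it; the furniture and walls round the work are solid. World frame = base frame: x ahead of the robot, y to its left, z up, the work surface at z = 0. Lengths are in m, angles in rad, forces in N, time in s.
With the tool pointing down it reaches from about 0.4 to 0.85 m from the base axis. Payload 10.4 kg.
Tool frame: the origin (TCP) lies on the centre line of the jaws, within the pads' length; the fingertips stand 14 mm ahead of it and the grasp point (between the pads) lies 5 mm behind it (manip.tip_reach is the distance from the TCP to the fingertips, in m); z points along the fingers, y is the line along which they close (so a half turn about z gives the same grasp; the last joint's range is limited). The gripper opens to 85 mm and grips with 20 to 120 N. Pads are 22 mm wide; open, the fingers measure 114 mm over their backs; the gripper's body (76 mm by 85 mm) begins 54 mm behind the grasp point. The pads swing forward as they close: fully open they stand 13 mm farther back than shut.
Start: joints at [-0.023, 0.332, -0.065, 1.46, 0.022, 1.35, -0.088], TCP at [0.625, 0, 0.245] pointing down, gripper open.
Joint ranges: [-2.6, 2.6], [-0.5, 2.12], [-1.47, 1.34], [0.16, 2.42], [-1.27, 4.41], [0.06, 2.06], [-2.6, 2.6]. Speed limits (rad/s): [2.22, 2.22, 2.79, 2.79, 3.14, 3.14, 3.14].

## Interface

Orientations are given as a unit quaternion [x, y, z, w].
In Python, from workcell import manip gives the robot as it stands.
- The arm moves only by the shell command python3 -m pendant 'ROWS' [FORCE]. ROWS is JSON, a list of rows, each a list of 7 numbers: the shift along the tool's x, y, z in units of 50 mm (1.0 is 50 mm), then the turn, a rotation vector about the tool's x, y, z in units of 8 degrees (1.0 is 8 degrees), then the opening, from -1 (shut) to 1 (fully open), so that 0 is half open. In form: [[dx, dy, dz, ax, ay, az, jaw], ...]. A call has exactly 10 rows; each row is the pose to reach, as a shift and turn from the pose commanded when the call began, along the tool's axes at that moment; what a row does not reach only later rows make up. A row lasts 1/8 s, in which the tool goes at most 62.5 mm and 10.7 degrees, less where a joint would pass 70% of its speed; a pose out of reach is approached as far as the arm can. A call with a gripper value outside its range is refused whole. The fingers move at their own pace and stop on an object; FORCE is the grip in N (left out, the last holds). Time passes only in rows, so rows that repeat a pose let the fingers close, or fill a call up. It gives the time, the measured TCP pose, the force, the opening and the grip force at its end, in the units of the state.
- manip.get_obs(): the state, without advancing time (a new reading comes with each control period).
- manip.camera(name): name is "scene" or "side" or "wrist"; returns (picture, depth): 480x640x3 uint8, red, green, blue; 480x640 float32, m along the optical axis (not along the pixel's ray), 0 where there is no reading.
- manip.get_calibration(name): a dict with "fx", "fy", "cx", "cy" (pixels), "xyz" and "orientation" of the camera in the world. Camera axes: x right, y up, looking along -z (the intrinsics and any distortion apply to the point x, -y, -z); pixel columns grow to the right and rows downward; lengths in m; the calibration is good to about 2 mm. A picture is of the moment at which its call begins: read the wrist's pose just before it. get_calibration takes no time and is no camera call; for the wrist camera it gives the pose at the moment of the call.
- manip.hand_in(): hands the job in; it is judged then, once.
Trained networks look in the newest picture that a camera, given by its name, has taken for a name from the list of things; names that differ only in an ending like _2 or _b are one class to them, and where a whole thing is asked for, a point or a joint stands for the part that bears it (a point fixed in the world has none). Each returns a list of dicts, best first, with "p" (0 to 1); they miss things now and then, are a little off and sometimes report something else, mostly with a low value. They report only what shows in the picture. A call takes as long as a camera call.
- manip.find_in(thing, camera): "box" ([left, top, right, bottom] in pixels, round what is visible of it).
- manip.trace(thing, camera): "pixels" (480x640 bool, what is visible of it) and "box" ([left, top, right, bottom] in pixels, round what is visible of it).
- manip.tip_of(thing, camera): "pixel" ([column, row] in pixels: a listed point, or the origin of a listed thing).
The state is a dict: "clock": time; "joint_pos": joint angles; "joint_velocities": joint speeds; "tau": joint torques, N m; "position": TCP position; "ee_rot": TCP orientation; "ft_force": force on the tool from outside, world axes, zero at the start; "torque": the same for the moment, N m; "grip_width": opening from 0.0 (shut) to 1.0 (fully open); "grasp_force": force on a finger pad.
Only numpy, scipy, OpenCV 4.12 (cv2) and the standard library are available. Lean on these libraries where they do the work, as an engineer would, in place of code of your own. Each camera call takes 0.05 s, during which the arm holds its last target. There are 200 camera calls.

## Task

Put the torque limiter together: slide all the plates on the bench onto the splined hub, fully down, brown clutch discs and bright separator plates in turn so that no two of a kind touch (either kind may go first), every disc with its tab over the red bar and every separator with its tab over the blue bar. Then put the brass cap over the crossbar, push it down against the spring and give it about a quarter turn so that it stays locked under the bar. Last of all, turn the black knob until the red pointer's tip lies on the green mark, and leave the other things on the bench where they are.

Things in the scene. Friction and masses are not known exactly. Their poses are not given: they have to be found in the camera images.
- disc_1: Clutch disc: rust-brown faces, red-painted tab. Lies foot down on the bench; origin: centre of the underside, z up. Octagonal rim 50 across flats, 5 to 13 mm above the underside, on a foot ring 39 wide. Tab 12 wide, 8 thick, along own +x to 40 mm from the centre: grip across the flats at own +-y. Hole 31 wide with four 4.5 mm teeth on the diagonals reaching in to 11 mm radius. 0.05 kg. May be absent.
- disc_1_tab (a point): Point in the red tab of disc_1, 36 mm out along its own +x and 9 mm above its underside.
- disc_2: Clutch disc: rust-brown faces, red-painted tab. Lies foot down on the bench; origin: centre of the underside, z up. Octagonal rim 50 across flats, 5 to 13 mm above the underside, on a foot ring 39 wide. Tab 12 wide, 8 thick, along own +x to 40 mm from the centre: grip across the flats at own +-y. Hole 31 wide with four 4.5 mm teeth on the diagonals reaching in to 11 mm radius. 0.05 kg. May be absent.
- disc_2_tab (a point): Point in the red tab of disc_2, 36 mm out along its own +x and 9 mm above its underside.
- sep_1: Separator plate: bright steel faces, blue-painted tab. Lies foot down on the bench; origin: centre of the underside, z up. Octagonal rim 50 across flats, 5 to 13 mm above the underside, on a foot ring 39 wide. Tab 12 wide, 8 thick, along own +x to 40 mm from the centre: grip across the flats at own +-y. Hole 31 wide with four 4.5 mm teeth on the diagonals reaching in to 11 mm radius. 0.05 kg. May be absent.
- sep_1_tab (a point): Point in the blue tab of sep_1, 36 mm out along its own +x and 9 mm above its underside.
- sep_2: Separator plate: bright steel faces, blue-painted tab. Lies foot down on the bench; origin: centre of the underside, z up. Octagonal rim 50 across flats, 5 to 13 mm above the underside, on a foot ring 39 wide. Tab 12 wide, 8 thick, along own +x to 40 mm from the centre: grip across the flats at own +-y. Hole 31 wide with four 4.5 mm teeth on the diagonals reaching in to 11 mm radius. 0.05 kg. May be absent.
- sep_2_tab (a point): Point in the blue tab of sep_2, 36 mm out along its own +x and 9 mm above its underside.
- cap: Brass bayonet cap, about 0.09 kg, open side up. Octagonal wall 50 across flats, 18 high, 5.5 thick; floor 6 thick with a through slot 30 long (along own x), 11.5 wide. Two black dots on the rim mark the slot's ends. Origin: centre of the underside, z up. Grip across the flats at own +-y.
- limiter: Fixed torque limiter: grey base 112 (x) by 228 (y), 12 thick, from 55 mm to +y to 173 mm to -y of the hub axis. Origin: on the hub axis at the underside, z up, x from red to blue bar. Dial and knob stand on the -y half.
- hub_foot (a point): Seat of the first plate: hub axis at the base's top; axes as limiter. Hub: core 18 thick, four splines along +-x, +-y (7 wide, 28 across) up to 62 mm above the bench, lead-in (24 across) to 66. Plate teeth run between the splines, 1.5 mm play sideways, 0.15 rad in turn. Plates stack 13 mm apart; 4 fit, below the cap.
- collar_top (a point): Top of the copper spring collar, 19 wide, on the hub; 76 mm above the bench when free. The cap's floor rests on it and must be pushed down 4 mm (about 6.5 N) or more to pass under the crossbar; the stop comes at 8 mm (10 N), 68 mm above the bench.
- hub_red (a point): Red bar on the base, 48.5 mm from the hub axis (towards limiter -x).
- hub_blue (a point): Blue bar on the base, opposite the red one (towards limiter +x).
- crossbar (a point): Top centre of the brass crossbar on its 8 mm post, 84 mm above the bench: 25 long (limiter x), 8 wide, 6 thick. Plates pass over it, and the cap with its slot in line. Cap pushed down and turned about a quarter turn, either way, is held under it (underside at 72 mm, the spring pressing it up). No stop: after a half turn it is free again.
- knob (a joint): Angle of the black preload knob about its upright axis, rad, growing anticlockwise from above, range -2.8 to 2.8. Light friction, stays where it is left. Geared to the red pointer, which turns the same way by one third of the angle.
- knob_grip (a point): Grip point on the axis of the knob, 44.5 mm above the bench, 115 mm from the hub axis towards limiter -y; its x lies along the grip bar: 34 long, 10 wide, from 29.5 to 54.5 mm height (so pinch across its y). Below it a round skirt 32 in diameter.
- pointer_tip (a point): Tip of the thin red pointer on the white dial beneath the knob, 42 mm from the knob axis, 17 mm above the bench.
- dial_mark (a point): Centre of the green mark on the dial (6 mm wide), also 42 mm from the knob axis, 17 mm above the bench.
- jar: Bystander: jar with black lid, 55 in diameter, 68 high. Origin: centre of the underside.
- stone: Bystander: piece of rough stone, 32x44x23. Origin: centre of the underside.
- tape: Bystander: roll of black tape, 62 in diameter, 19 high. Origin: centre of the underside.
- loupe: Bystander: folding loupe, 32x28x14. Origin: centre of the underside.

How it is judged:
By the outcome, as a careful person would: the job done as asked, in the order asked, and still so for the second after the job is handed in, with the robot touching nothing.
Of disc_1, disc_2, sep_1, sep_2 only 3 to 4 are there at a start; the rules pass over those that are not, and their reading is None.
At some moment in a run one of disc_1, disc_2, sep_1, sep_2, cap may be knocked a few centimetres aside while the robot is not near it.
Once in a run the grip may slacken for a moment while it holds something.
It also fails if it takes over 192 s, if anything falls off the work surface, if the arm or the gripper's body presses on something with over 40 N, if the wrist force passes 120 N, or if a joint passes its speed limit or range.

## Working session

There is one attempt and no reset: what is moved stays moved. The work goes in short steps, Python scripts to look and compute and a shell command to move; the robot and the scene stay as the last step left them, time stands still between calls to the robot, and variables do not carry over. Pictures are saved under pics/ and viewed, at most 14 in all, crops included, and the job is handed in when it is done.

```bash
ls; mkdir -p pics; cat > h.py <<'E'
import numpy as np, cv2
from scipy.spatial.transform import Rotation as R
from workcell import manip
def cal(c):
    k=manip.get_calibration(c); return k
def px2z(c,px,z,k=None):
    "pixel ray intersected with plane z"
    k=k or cal(c); d=np.array([(px[0]-k['cx'])/k['fx'],-(px[1]-k['cy'])/k['fy'],-1.])
    d=R.from_quat(k['orientation']).apply(d); o=np.array(k['xyz'])
    return o+d*(z-o[2])/d[2]
def w2px(c,p,k=None):
    k=k or cal(c); q=R.from_quat(k['orientation']).inv().apply(np.array(p)-k['xyz'])
    return np.array([k['cx']+k['fx']*q[0]/-q[2], k['cy']-k['fy']*q[1]/-q[2]])
def cloud(c,depth,k=None):
    k=k or cal(c); v,u=np.mgrid[0:480,0:640]
    P=np.stack([(u-k['cx'])/k['fx']*depth,-(v-k['cy'])/k['fy']*depth,-depth],-1)
    return R.from_quat(k['orientation']).apply(P.reshape(-1,3)).reshape(480,640,3)+k['xyz']
def save(n,im): cv2.imwrite(f'pics/{n}.png',cv2.cvtColor(im,cv2.COLOR_RGB2BGR))
def rows(p,yaw):
    "units of shift/turn to tcp p (world), yaw of tool y axis line (mod pi), tool down; from measured pose"
    o=manip.get_obs(); r=R.from_quat(o['ee_rot'])
    out=[]
    for s in (0,np.pi):
        y=np.array([np.cos(yaw+s),np.sin(yaw+s),0]); z=np.array([0,0,-1.]); x=np.cross(y,z)
        t=R.from_matrix(np.stack([x,y,z],1)); out.append((r.inv()*t).as_rotvec())
    out.sort(key=np.linalg.norm)
    sh=r.inv().apply(np.array(p)-o['position'])/0.05
    print('shift',sh.round(3),'turn',(np.degrees(out[0])/8).round(3),'alt az',(np.degrees(out[1])/8).round(2)[2],'j7',round(o['joint_pos'][6],2))
E
python3 - <<'E'
from h import *
for c in('scene','side','wrist'):
    im,d=manip.camera(c); save(c+'0',im); k=cal(c); print(c,{a:np.round(b,3) for a,b in k.items()})
    for t in ('disc_1','sep_1','cap','limiter'):
        print(t,[(r['box'],round(r['p'],2)) for r in manip.find_in(t,c)])
o=manip.get_obs();print(o['clock'],o['position'],o['ee_rot'],o['ft_force'])
im=cv2.imread('pics/scene0.png')
E
```

```text
pics
scene {'fx': np.float64(453.232), 'fy': np.float64(453.232), 'cx': np.float64(313.616), 'cy': np.float64(249.806), 'xyz': array([-0.226, -0.484,  1.041]), 'orientation': array([ 0.321, -0.181, -0.479,  0.797])}
disc_1 []
sep_1 [([324.0, 269.0, 329.7, 280.3], 0.65), ([385.9, 298.7, 409.4, 318.1], 0.54)]
cap [([228.3, 255.1, 247.5, 271.0], 0.65)]
limiter [([268.9, 252.5, 353.4, 302.7], 0.91), ([228.7, 255.4, 248.1, 271.6], 0.54)]
side {'fx': np.float64(528.702), 'fy': np.float64(528.702), 'cx': np.float64(328.014), 'cy': np.float64(232.0), 'xyz': array([-0.011,  0.929,  0.997]), 'orientation': array([-0.099,  0.419,  0.872, -0.233])}
disc_1 []
sep_1 [([355.6, 198.4, 372.7, 212.9], 0.63), ([381.3, 192.4, 403.4, 207.4], 0.62), ([186.7, 377.1, 200.6, 394.2], 0.55)]
cap [([290.4, 306.6, 313.1, 324.8], 0.78)]
limiter []
wrist {'fx': np.float64(335.902), 'fy': np.float64(335.902), 'cx': np.float64(319.309), 'cy': np.float64(231.954), 'xyz': array([0.624, 0.082, 0.374]), 'orientation': array([-0.162,  0.   , -0.001,  0.987])}
disc_1 []
sep_1 []
cap [([115.6, 0.0, 178.2, 39.4], 0.92)]
limiter [([159.2, 117.6, 292.3, 321.1], 0.64)]
0.75 [6.25002704e-01 2.07364438e-05 2.45347364e-01] [7.07086224e-01 7.07127336e-01 3.93391332e-05 1.82007098e-05] [ 0.48760937 -0.51132015 -0.36587015]
```

View pics/scene0.png

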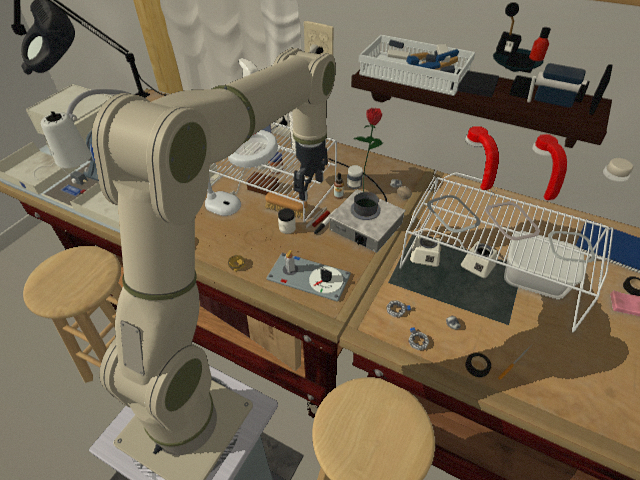

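View pics/wrist0.png

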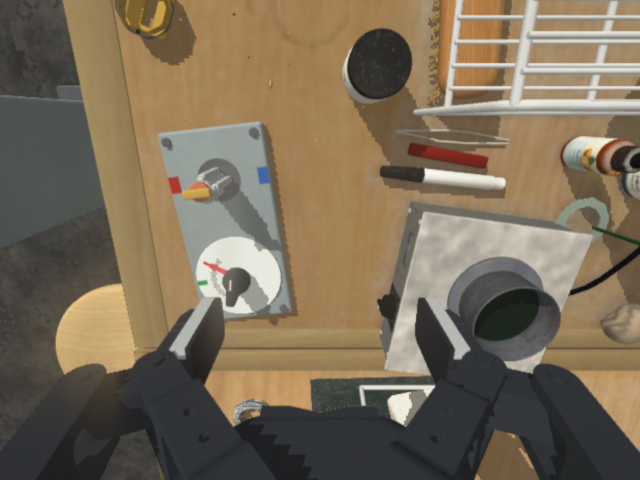

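The scene shows two plates near (399,308) and (420,338), the cap at (237,263) and the limiter at (310,277). The wrist view shows the limiter, with red bar at (174,185), blue bar at (264,175) and the dial at (238,275). A third plate must be hidden from the scene camera, so I'll check the side view.

View pics/side0.png

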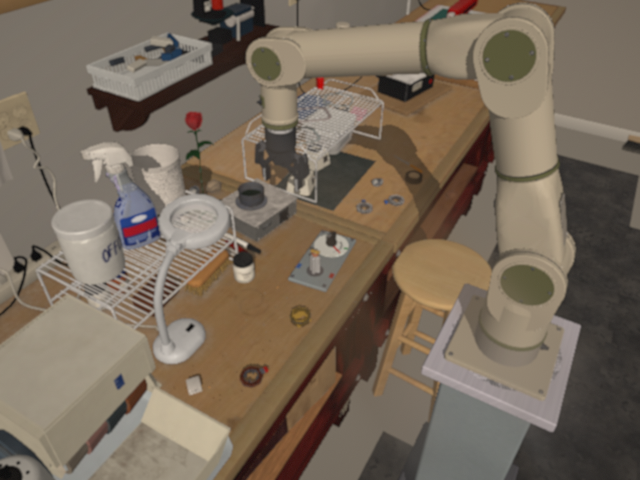

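```bash
python3 - <<'E'
from h import *
for c,l in (('scene',[('A',(399,308)),('B',(420,338)),('cap',(237,263)),('loupe?',(455,322)),('tape',(479,364))]),('side',[('s1',(364,205)),('s2',(392,200)),('s3',(193,386)),('cap',(302,316))]),('wrist',[('cap',(146,10)),('red',(174,185)),('blue',(264,175)),('knob',(236,282)),('low',(250,410))])):
    for n,p in l: print(c,n,px2z(c,p,.013).round(3))
im,d=manip.camera('wrist')
for t in ('hub_foot','hub_red','hub_blue','collar_top','crossbar','knob_grip','pointer_tip','dial_mark','cap'):
    z=dict(hub_foot=.012,hub_red=.015,hub_blue=.015,collar_top=.076,crossbar=.084,knob_grip=.0445,pointer_tip=.017,dial_mark=.017,cap=.006)[t]
    print(t,[(px2z('wrist',r['pixel'],z).round(4),np.round(r['pixel']),round(r['p'],2)) for r in manip.tip_of(t,'wrist')][:3])
E
```

```text
scene A [ 0.53  -0.321  0.013]
scene B [ 0.465 -0.405  0.013]
scene cap [0.46  0.174 0.013]
scene loupe? [ 0.557 -0.471  0.013]
scene tape [ 0.462 -0.56   0.013]
side s1 [ 0.534 -0.318  0.013]
side s2 [ 0.469 -0.389  0.013]
side s3 [0.557 0.47  0.013]
side cap [0.459 0.179 0.013]
wrist cap [0.464 0.178 0.013]
wrist red [0.467 0.014 0.013]
wrist blue [0.565 0.025 0.013]
wrist knob [ 0.525 -0.102  0.013]
wrist low [ 0.528 -0.299  0.013]
hub_foot [(array([0.4705, 0.1768, 0.012 ]), array([154.,  12.]), 0.71), (array([0.5203, 0.0167, 0.012 ]), array([223., 183.]), 0.7), (array([ 0.4871, -0.0771,  0.012 ]), array([202., 262.]), 0.6)]
hub_red [(array([0.4702, 0.0197, 0.015 ]), array([176., 180.]), 0.85)]
hub_blue [(array([0.5626, 0.0257, 0.015 ]), array([261., 175.]), 0.58)]
collar_top [(array([0.5178, 0.0222, 0.076 ]), array([201., 190.]), 0.42)]
crossbar [(array([0.5173, 0.0176, 0.084 ]), array([198., 196.]), 0.74)]
knob_grip [(array([ 0.5256, -0.0954,  0.0445]), array([230., 290.]), 0.92)]
pointer_tip [(array([ 0.4902, -0.0782,  0.017 ]), array([204., 265.]), 0.48)]
dial_mark [(array([ 0.4895, -0.103 ,  0.017 ]), array([206., 284.]), 0.37)]
cap [(array([0.4688, 0.179 , 0.006 ]), array([155.,  11.]), 0.85), (array([0.6713, 0.1246, 0.006 ]), array([366.,  74.]), 0.59), (array([ 0.5166, -0.1089,  0.006 ]), array([231., 284.]), 0.34)]
```

The side view shows a brown disc with red tab at (252,376), a small light item at (193,386), two separators at (364,205) and (392,200), the cap at (302,316), and the loupe or stone at (376,182). A separator goes first, because that order works for either 3 or 4 plates. I'll go above separator A.

```bash
python3 -m pendant '[[-1,-0.4,0,0,0,0,0.2],[-2,-0.8,0,0,0,0,0.2],[-3,-1.2,0,0,0,0,0.2],[-4,-1.6,0.3,0,0,0,0.2],[-5,-1.9,0.6,0,0,0,0.2],[-6,-1.9,0.9,0,0,0,0.2],[-6.4,-1.9,0.9,0,0,0,0.2],[-6.4,-1.9,0.9,0,0,0,0.2],[-6.4,-1.9,0.9,0,0,0,0.2],[-6.4,-1.9,0.9,0,0,0,0.2]]' 40
python3 - <<'E'
from h import *
print('disc side',px2z('side',(251,376),.013).round(3),px2z('side',(193,386),.013).round(3))
im,d=manip.camera('wrist'); save('w1',im)
for t,z in (('sep_1',.009),('sep_1_tab',.009),('disc_1',.009)):
    print(t,[(px2z('wrist',r['pixel'],z).round(4),np.round(r['pixel']),round(r['p'],2)) for r in manip.tip_of(t,'wrist')][:4])
np.save('w1d.npy',d)
E
```

```text
clock: 2.5
position: [0.5309, -0.3182, 0.2008]
ee_rot: [0.706, 0.708, 0.0, 0.0]
ft_force: [0.4, 0.7, -0.5]
grip_width: 0.6
grasp_force: 0.0
disc side [0.464 0.386 0.013] [0.557 0.47  0.013]
sep_1 [(array([ 0.4594, -0.3976,  0.009 ]), array([252., 280.]), 0.56)]
sep_1_tab [(array([ 0.4847, -0.3779,  0.009 ]), array([276., 262.]), 0.68)]
disc_1 []
```

View pics/w1.png

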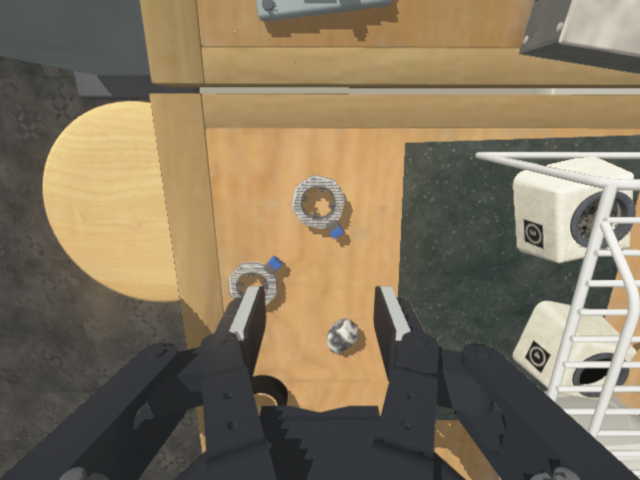

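Separator A's ring is at (319,203) with its tab at (337,231), and B's ring is at (252,285) with its tab at (275,264). The stone is at (342,336). Next I'll write a plate fitter.

```bash
cat >> h.py <<'E'
TEMPL=None
def plate(im,d,c,px,kind,k,zt=.013):
    "fit plate near pixel px: height mask from depth + tab colour; returns centre, yaw of tab"
    P=cloud(c,d,k); g=px2z(c,px,zt,k)
    near=(np.hypot(P[...,0]-g[0],P[...,1]-g[1])<.05)&(d>0)
    zb=np.median(P[near][:,2][P[near][:,2]<np.percentile(P[near][:,2],40)]); ztop=np.percentile(P[near&(P[...,2]>zb+.004)][:,2],80)
    hsv=cv2.cvtColor(im,cv2.COLOR_RGB2HSV); H,S,V=hsv[...,0],hsv[...,1],hsv[...,2]
    tab=((H>105)&(H<130)&(S>140)&(V>50)) if kind=='sep' else (((H<6)|(H>174))&(S>170)&(V>70))
    q=np.stack(px2grid(k,zt),-1)
    nearq=np.hypot(q[...,0]-g[0],q[...,1]-g[1])<.05
    t=q[tab&nearq].mean(0)
    up=(np.abs(P[...,2]-ztop)<.0035)&nearq&~tab
    pts=P[up][:,:2]
    # fit: centre s.t. points fill the annulus; outer radius ~ 25..27
    from scipy.optimize import minimize
    dt=lambda c_: (np.clip(np.hypot(*(pts-c_).T)-.0265,0,None)**2+np.clip(.0125-np.hypot(*(pts-c_).T),0,None)**2).mean()*1e6
    keep=np.hypot(*(pts-np.median(pts,0)).T)<.034; pts=pts[keep]
    # centre from bbox-like extents in 16 directions
    cs=[]
    for a in np.linspace(0,np.pi,16,endpoint=False):
        if abs(np.cos(a-np.arctan2(*(t-np.median(pts,0))[::-1])))>.75: continue
        n=np.array([np.cos(a),np.sin(a)]); s=pts@n; lo,hi=np.percentile(s,[.7,99.3]); cs.append((n,(lo+hi)/2,hi-lo))
    A=np.array([x[0] for x in cs]); b=np.array([x[1] for x in cs]); c1=np.linalg.lstsq(A,b,rcond=None)[0]
    c2=minimize(dt,c1,method='Nelder-Mead').x
    print('zb %.4f ztop %.4f n %d'%(zb,ztop,len(pts)),'ext',np.round([x[2] for x in cs],3),'c1',c1.round(4),'c2',c2.round(4),'tab',t.round(4),'tabdist %.4f'%np.hypot(*(t-c1)),'yaw %.3f'%np.arctan2(*(t-c1)[::-1]))
    return c1,t
def px2grid(k,z):
    v,u=np.mgrid[0:480,0:640]
    D=np.stack([(u-k['cx'])/k['fx'],-(v-k['cy'])/k['fy'],-np.ones(u.shape)],-1)
    D=R.from_quat(k['orientation']).apply(D.reshape(-1,3)).reshape(480,640,3); o=np.array(k['xyz'])
    s=(z-o[2])/D[...,2]; return o[0]+D[...,0]*s, o[1]+D[...,1]*s
E
python3 - <<'E'
from h import *
im=cv2.cvtColor(cv2.imread('pics/w1.png'),cv2.COLOR_BGR2RGB); d=np.load('w1d.npy'); k=cal('wrist')
for p in ((319,203),(252,285)):
    c,t=plate(im,d,'wrist',p,'sep',k)
    yaw=np.arctan2(*(t-c)[::-1]); rows([*c,.1],yaw+np.pi/2)
E
```

```text
h.py:39: RuntimeWarning: Mean of empty slice.
  t=q[tab&nearq].mean(0)
  ret = um.true_divide(
  return _methods._mean(a, axis=axis, dtype=dtype,
Traceback (most recent call last):
  File "h.py", line 50, in plate
    n=np.array([np.cos(a),np.sin(a)]); s=pts@n; lo,hi=np.percentile(s,[.7,99.3]); cs.append((n,(lo+hi)/2,hi-lo))
                                                      ~~~~~~~~~~~~~^^^^^^^^^^^^^
IndexError: index -1 is out of bounds for axis 0 with size 0
```

```bash
python3 - <<'E'
from h import *
im=cv2.cvtColor(cv2.imread('pics/w1.png'),cv2.COLOR_BGR2RGB); d=np.load('w1d.npy'); k=cal('wrist')
hsv=cv2.cvtColor(im,cv2.COLOR_RGB2HSV)
print(hsv[229:234:2,333:342:2].tolist())
P=cloud('wrist',d,k); g=px2z('wrist',(319,203),.013,k); print(g,P[203,300:342:3].round(4).tolist(), k['xyz'])
q=px2grid(k,.013); print(q[0][203,319],q[1][203,319])
E
```

```text
[[[174, 11, 114], [113, 73, 144], [109, 130, 177], [110, 138, 179], [111, 114, 147]], [[111, 119, 175], [110, 138, 181], [110, 138, 179], [110, 138, 176], [110, 136, 171]], [[110, 139, 181], [110, 136, 178], [110, 138, 176], [110, 136, 173], [111, 128, 165]]]
[ 0.52939785 -0.31426342  0.013     ] [[0.5108, -0.3151, 0.0093], [0.5133, -0.3175, -0.0003], [0.5163, -0.3178, -0.0016], [0.5193, -0.3175, -0.0002], [0.5223, -0.3175, -0.0005], [0.5254, -0.3174, 0.0001], [0.5284, -0.3178, -0.0016], [0.5314, -0.3178, -0.0015], [0.5344, -0.3176, -0.0006], [0.5375, -0.3177, -0.0009], [0.5401, -0.315, 0.0098], [0.5431, -0.3153, 0.0089], [0.546, -0.3153, 0.0087], [0.5489, -0.315, 0.0101]] [ 0.52955418 -0.23722215  0.32931985]
0.5293978534386432 -0.31426342482377806
```

```bash
sed -i 's/(S>140)&(V>50)/(S>95)\&(V>50)/; s/(S>170)&(V>70)/(S>150)\&(V>60)/' h.py
python3 - <<'E'
from h import *
im=cv2.cvtColor(cv2.imread('pics/w1.png'),cv2.COLOR_BGR2RGB); d=np.load('w1d.npy'); k=cal('wrist')
for p in ((319,203),(252,285)):
    c,t=plate(im,d,'wrist',p,'sep',k)
    yaw=np.arctan2(*(t-c)[::-1]); rows([*c,.1],yaw+np.pi/2)
E
```

```text
return _methods._mean(a, axis=axis, dtype=dtype,
  ret = um.true_divide(
Traceback (most recent call last):
  File "h.py", line 50, in plate
    n=np.array([np.cos(a),np.sin(a)]); s=pts@n; lo,hi=np.percentile(s,[.7,99.3]); cs.append((n,(lo+hi)/2,hi-lo))
                                                      ~~~~~~~~~~~~~^^^^^^^^^^^^^
IndexError: index -1 is out of bounds for axis 0 with size 0
```

```bash
python3 - <<'E'
s=open('h.py').read()
a=s.index("    zb=np.median"); b=s.index("    hsv=cv2.cvtColor"); s=s[:a]+s[b:]
s=s.replace("(np.abs(P[...,2]-ztop)<.0035)","(P[...,2]>zt-.009)&(P[...,2]<zt+.006)&(d>0)").replace("'zb %.4f ztop %.4f n %d'%(zb,ztop,len(pts))","'z %.4f n %d'%(np.median(P[up][:,2]),len(pts))")
open('h.py','w').write(s)
E
python3 - <<'E'
from h import *
im=cv2.cvtColor(cv2.imread('pics/w1.png'),cv2.COLOR_BGR2RGB); d=np.load('w1d.npy'); k=cal('wrist')
for p in ((319,203),(252,285)):
    c,t=plate(im,d,'wrist',p,'sep',k)
    yaw=np.arctan2(*(t-c)[::-1]); rows([*c,.1],yaw+np.pi/2)
E
```

```text
z 0.0098 n 1632 ext [0.049 0.049 0.049 0.049 0.05  0.05  0.049 0.049] c1 [ 0.5284 -0.3137] c2 [ 0.5297 -0.3157] tab [ 0.5469 -0.3441] tabdist 0.0356 yaw -1.024
shift [ 0.113 -0.039  2.011] turn [ 3.000e-03  1.000e-03 -3.913e+00] alt az 18.59 j7 0.5
z 0.0098 n 1079 ext [0.049 0.047 0.048 0.049 0.049 0.05  0.05  0.05 ] c1 [ 0.4609 -0.4004] c2 [ 0.4623 -0.3992] tab [ 0.4838 -0.3773] tabdist 0.0326 yaw 0.789
shift [-1.619 -1.391  2.01 ] turn [ 3.000e-03 -1.000e-03  5.606e+00] alt az -16.89 j7 0.5
```

```bash
python3 -m pendant '[[0.1,0,0.6,0,0,-1.2,0.3],[0.1,0,1.2,0,0,-2.4,0.3],[0.1,0,1.8,0,0,-3.6,0.3],[0.1,0,1.8,0,0,-3.9,0.3],[0.1,0,1.8,0,0,-3.9,0.3],[0.1,0,1.8,0,0,-3.9,0.3],[0.1,0,1.8,0,0,-3.9,0.3],[0.1,0,1.8,0,0,-3.9,0.3],[0.1,0,1.8,0,0,-3.9,0.3],[0.1,0,1.8,0,0,-3.9,0.3]]'
cat >> h.py <<'E'
def look(kind,guess,z,zt=.013,name=None):
    k=cal('wrist'); im,d=manip.camera('wrist')
    if name: save(name,im)
    c,t=plate(im,d,'wrist',w2px('wrist',[*guess,zt],k),kind,k,zt); yaw=np.arctan2(*(t-c)[::-1])
    rows([*c,z],yaw+np.pi/2); return c,yaw
E
python3 - <<'E'
from h import *
look('sep',(.529,-.314),.016,name='w2')
E
```

```text
clock: 3.95
position: [0.53, -0.315, 0.1103]
ee_rot: [0.491, 0.871, 0.0, 0.0]
ft_force: [0.4, 0.1, -0.0]
grip_width: 0.651
grasp_force: 0.0
z 0.0101 n 2975 ext [0.05  0.05  0.049 0.049 0.049 0.05  0.049 0.049 0.049] c1 [ 0.5288 -0.3127] c2 [ 0.5298 -0.3144] tab [ 0.5471 -0.3433] tabdist 0.0356 yaw -1.030
shift [0.052 0.002 1.887] turn [0.    0.    0.026] alt az -22.47 j7 1.01
```

View pics/w2.png

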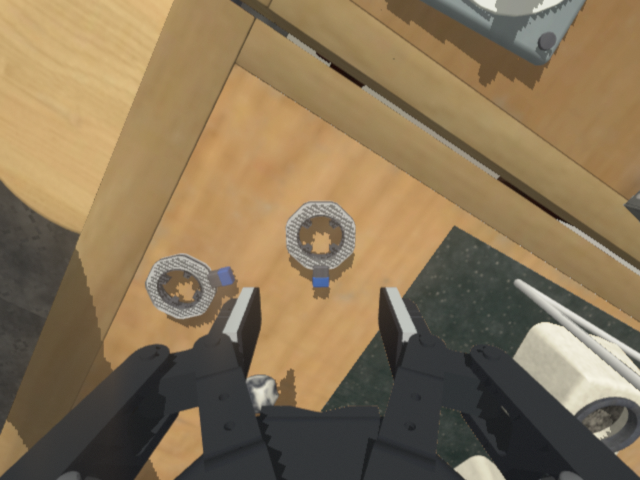

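Separator A is centred under the jaws at (320,238) with its tab at (321,279), and the path down is clear. I'll descend and grip.

```bash
sed -i 's/P\[...,2\]>zt-.009/P[...,2]>zt-.006/' h.py
python3 -m pendant '[[0.02,0,0.8,0,0,0,0.35],[0.02,0,1.5,0,0,0,0.35],[0.02,0,1.88,0,0,0,0.35],[0.02,0,1.88,0,0,0,0.35],[0.02,0,1.88,0,0,0,0.35],[0.02,0,1.88,0,0,0,-0.2],[0.02,0,1.88,0,0,0,-0.2],[0.02,0,1.88,0,0,0,-0.2],[0.02,0,1.88,0,0,0,-0.2],[0.02,0,1.88,0,0,0,-0.2]]' 60
python3 -m pendant '[[0,0,-0.5,0,0,0,-0.2],[0,0,-1,0,0,0,-0.2],[0,0,-2,0,0,0,-0.2],[0,0,-3,0,0,0,-0.2],[0,0,-4,0,0,0,-0.2],[0,0,-4,0,0,0,-0.2],[0,0,-4,0,0,0,-0.2],[0,0,-4,0,0,0,-0.2],[0,0,-4,0,0,0,-0.2],[0,0,-4,0,0,0,-0.2]]'
python3 - <<'E'
from h import *
k=cal('wrist'); im,d=manip.camera('wrist'); save('w3',im); np.save('w3d.npy',d)
rows([.49,.018,.216],.073+np.pi/2)
E
```

```text
clock: 5.25
position: [0.5307, -0.3148, 0.0185]
ee_rot: [0.491, 0.871, 0.0, 0.002]
ft_force: [-1.0, -0.0, 5.6]
grip_width: 0.56
grasp_force: 61.7
clock: 6.5
position: [0.5294, -0.314, 0.2158]
ee_rot: [0.491, 0.871, 0.0, -0.0]
ft_force: [-0.2, 0.7, -0.6]
grip_width: 0.556
grasp_force: 62.1
shift [6.089 2.767 0.   ] turn [ 0.000e+00 -5.000e-03 -7.873e+00] alt az 14.63 j7 1.01
```

View pics/w3.png

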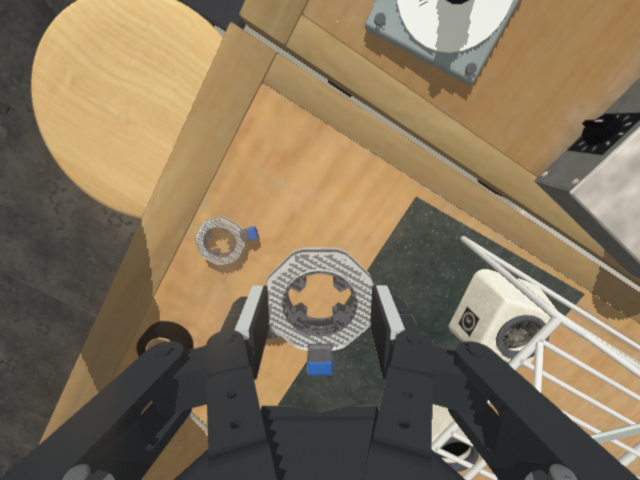

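Separator A is held squarely, ring at (320,298) and tab at (320,362), with B still at (220,242). Next I'll move to a spot beside the hub, where the camera sees it.

```bash
python3 - <<'E'
from h import *
k=cal('wrist'); im=cv2.cvtColor(cv2.imread('pics/w3.png'),cv2.COLOR_BGR2RGB); d=np.load('w3d.npy')
o=manip.get_obs(); zt=o['position'][2]-.0055
c,t=plate(im,d,'wrist',(320,298),'sep',k,zt)
r=R.from_quat(o['ee_rot']); print('in hand, tool mm', (r.inv().apply([*c,zt]-o['position'])*1e3).round(2))
rows([.597,.024,.216],.073+np.pi/2)
E
```

```text
z 0.2077 n 7319 ext [0.055 0.056 0.057 0.058 0.056 0.056 0.051 0.052] c1 [ 0.5267 -0.3101] c2 [ 0.5284 -0.3133] tab [ 0.5338 -0.3335] tabdist 0.0245 yaw -1.275
in hand, tool mm [ 4.81 -0.22  5.5 ]
shift [ 5.083e+00  4.659e+00 -1.000e-03] turn [ 0.000e+00 -5.000e-03 -7.873e+00] alt az 14.63 j7 1.01
```

```bash
python3 -m pendant '[[0.7,0.7,0,0,0,-1.2,-0.2],[1.4,1.4,0,0,0,-2.4,-0.2],[2.1,2.1,0,0,0,-3.6,-0.2],[2.8,2.8,0,0,0,-4.8,-0.2],[3.5,3.5,0,0,0,-6,-0.2],[4.2,4.2,0,0,0,-7.2,-0.2],[5.08,4.66,0,0,0,-7.87,-0.2],[5.08,4.66,0,0,0,-7.87,-0.2],[5.08,4.66,0,0,0,-7.87,-0.2],[5.08,4.66,0,0,0,-7.87,-0.2]]'
python3 - <<'E'
from h import *
k=cal('wrist'); im,d=manip.camera('wrist'); save('w4',im); np.save('w4d.npy',d)
o=manip.get_obs(); r=R.from_quat(o['ee_rot'])
f=lambda x,y,z:w2px('wrist',o['position']+r.apply([x,y,z]),k).round(1)
for x in (.025,.0155,-.0155,-.025,-.04): print(x,f(x,0,.0055),f(x,0.005,.0055))
print(f(0,.025,.0055),f(0,-.025,.0055))
for t,z in (('crossbar',.084),('knob_grip',.0545),('hub_red',.014),('hub_blue',.014),('pointer_tip',.017),('dial_mark',.017)):
    print(t,[(px2z('wrist',q['pixel'],z).round(4),np.round(q['pixel']),round(q['p'],2)) for q in manip.tip_of(t,'wrist')][:3])
big=cv2.resize(cv2.imread('pics/w4.png')[100:400,160:480],None,fx=2,fy=2,interpolation=cv2.INTER_CUBIC)
cv2.imwrite('pics/w4b.png',big)
E
```

```text
clock: 7.8
position: [0.5973, 0.0221, 0.2163]
ee_rot: [-0.035, 0.999, -0.0, -0.0]
ft_force: [0.6, 0.5, -0.6]
grip_width: 0.558
grasp_force: 62.1
0.025 [320.  259.4] [331.5 259.4]
0.0155 [320.  279.2] [331.3 279.2]
-0.0155 [320.1 338.4] [330.7 338.4]
-0.025 [320.1 355.1] [330.5 355.1]
-0.04 [320.2 380.2] [330.3 380.2]
[374.7 309.6] [265.5 309.9]
crossbar [(array([0.5148, 0.0239, 0.084 ]), array([329., 120.]), 0.87)]
knob_grip [(array([ 0.5276, -0.091 ,  0.0545]), array([188., 126.]), 0.61)]
hub_red [(array([0.4682, 0.0172, 0.014 ]), array([323.,  64.]), 0.8), (array([0.6655, 0.1203, 0.014 ]), array([405., 272.]), 0.28)]
hub_blue [(array([0.5632, 0.0281, 0.014 ]), array([327., 172.]), 0.63)]
pointer_tip [(array([ 0.492 , -0.0754,  0.017 ]), array([218.,  84.]), 0.72)]
dial_mark [(array([ 0.4861, -0.0973,  0.017 ]), array([193.,  75.]), 0.62)]
```

View pics/w4b.png

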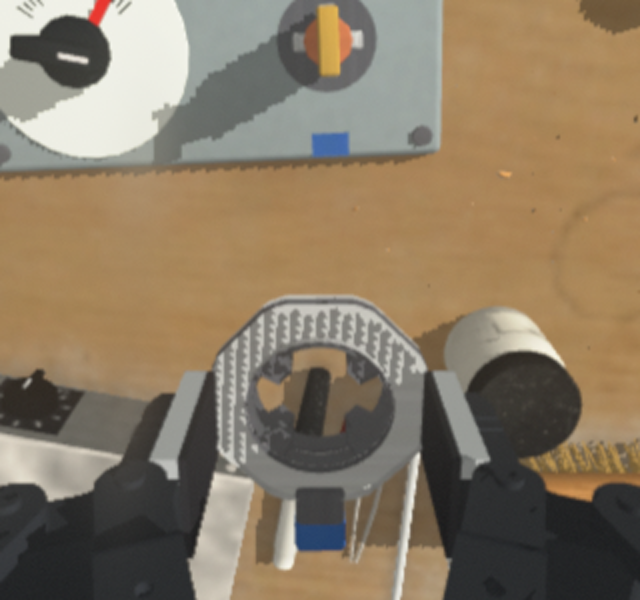

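The crop shows the held plate with its tab facing the camera's far side. The crossbar is at crop (329,41), which is full-frame (324,120), the blue bar is at (325,172), and the dial and pointer are at upper left. I'll segment these colours for an accurate hub pose.

```bash
cat >> h.py <<'E'
def seg(im,k,h0,h1,s,v,z,near,rad):
    hsv=cv2.cvtColor(im,cv2.COLOR_RGB2HSV); H,S,V=[hsv[...,i].astype(int) for i in range(3)]
    m=((H>=h0)&(H<=h1) if h0<h1 else (H>=h0)|(H<=h1))&(S>s)&(V>v)
    X,Y=px2grid(k,z); m&=np.hypot(X-near[0],Y-near[1])<rad
    p=np.stack([X[m],Y[m]],1); 
    rc=cv2.minAreaRect((p*1e4).astype(np.float32)) if len(p)>4 else None
    return p.mean(0).round(4),len(p),rc and (np.round(np.array(rc[0])/1e4,4),np.round(np.array(rc[1])/10,1),round(rc[2],1))
E
python3 - <<'E'
from h import *
k=cal('wrist'); im=cv2.cvtColor(cv2.imread('pics/w4.png'),cv2.COLOR_BGR2RGB)
hsv=cv2.cvtColor(im,cv2.COLOR_RGB2HSV); print('bar',hsv[105:136:5,324].tolist())
print('cross',seg(im,k,14,26,150,150,.084,(.515,.021),.025))
print('blue',seg(im,k,105,130,95,50,.014,(.565,.027),.02))
print('red',seg(im,k,174,6,120,60,.014,(.468,.017),.02))
print('green',seg(im,k,40,85,100,50,.017,(.487,-.097),.03))
print('pointer',seg(im,k,174,6,120,60,.017,(.492,-.0754),.03))
E
```

```text
bar [[21, 161, 217], [20, 159, 215], [20, 160, 214], [20, 157, 211], [20, 157, 209], [20, 156, 206], [20, 156, 203]]
cross (array([0.5151, 0.0213]), 315, (array([0.5155, 0.0211]), array([22.4,  7.3]), 4.6))
blue (array([0.5637, 0.0263]), 194, (array([0.5638, 0.0262]), array([ 9.8, 16.7]), 4.0))
red (array([0.4676, 0.0155]), 258, (array([0.4675, 0.0154]), array([10.4, 17. ]), 4.0))
green (array([ 0.4857, -0.0999]), 66, (array([ 0.4857, -0.0999]), array([9.3, 4.8]), 9.4))
pointer (array([ 0.5045, -0.0809]), 167, (array([ 0.5033, -0.0801]), array([ 5.4, 28.5]), 61.3))
```

```bash
python3 - <<'E'
from h import *
rows([.5184,.0213,.095],.112+np.pi/2)
E
```

```text
shift [1.576 0.068 2.426] turn [-0.     0.    -0.286] alt az 22.21 j7 1.46
```

```bash
python3 -m pendant '[[0.8,0.04,0.5,0,0,-0.29,-0.2],[1.58,0.07,1,0,0,-0.29,-0.2],[1.58,0.07,1.5,0,0,-0.29,-0.2],[1.58,0.07,1.8,0,0,-0.29,-0.2],[1.58,0.07,2,0,0,-0.29,-0.2],[1.58,0.07,2.1,0,0,-0.29,-0.2],[1.58,0.07,2.2,0,0,-0.29,-0.2],[1.58,0.07,2.3,0,0,-0.29,-0.2],[1.58,0.07,2.42,0,0,-0.29,-0.2],[1.58,0.07,2.42,0,0,-0.29,-0.2]]'
python3 -m pendant '[[0,0,0.1,0,0,0,-0.2],[0,0,0.2,0,0,0,-0.2],[0,0,0.3,0,0,0,-0.2],[0,0,0.4,0,0,0,-0.2],[0,0,0.4,0,0,0,-0.2],[0,0,0.4,0,0,0,-0.2],[0,0,0.4,0,0,0,-0.2],[0,0,0.4,0,0,0,-0.2],[0,0,0.4,0,0,0,-0.2],[0,0,0.4,0,0,0,-0.2]]'
python3 - <<'E'
from h import *
im,d=manip.camera('wrist'); save('w5',im)
cv2.imwrite('pics/w5b.png',cv2.resize(cv2.imread('pics/w5.png')[180:420,180:460],None,fx=2,fy=2))
E
```

```text
clock: 9.4
position: [0.5179, 0.0216, 0.0948]
ee_rot: [-0.057, 0.998, 0.0, -0.0]
ft_force: [1.0, 0.7, -0.4]
grip_width: 0.56
grasp_force: 62.1
clock: 10.65
position: [0.5181, 0.0214, 0.0753]
ee_rot: [-0.056, 0.998, -0.0, -0.0]
ft_force: [-1.4, -2.8, -0.7]
grip_width: 0.557
grasp_force: 62.0
```

View pics/w5b.png

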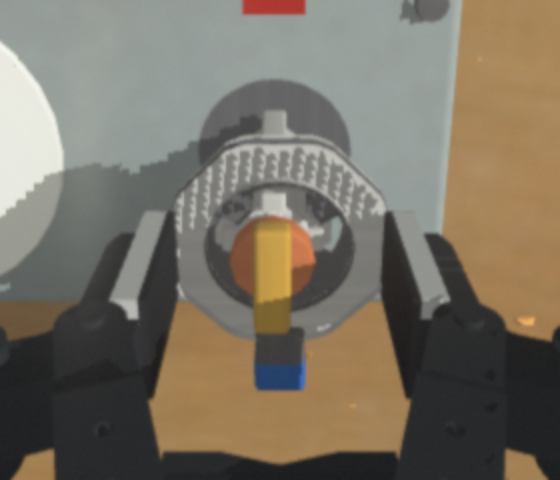

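The plate is threaded over the crossbar, shown at crop (272,275), and the teeth sit between the splines. I'll go on down with a 1 mm correction.

```bash
python3 -m pendant '[[0,-0.02,0,0,0,0,-0.2],[0,-0.02,0.1,0,0,0,-0.2],[0,-0.02,0.2,0,0,0,-0.2],[0,-0.02,0.3,0,0,0,-0.2],[0,-0.02,0.4,0,0,0,-0.2],[0,-0.02,0.5,0,0,0,-0.2],[0,-0.02,0.6,0,0,0,-0.2],[0,-0.02,0.7,0,0,0,-0.2],[0,-0.02,0.78,0,0,0,-0.2],[0,-0.02,0.78,0,0,0,-0.2]]'
```

```text
clock: 11.95
position: [0.5181, 0.0206, 0.036]
ee_rot: [-0.057, 0.998, 0.0, -0.0]
ft_force: [-0.6, -0.5, 0.1]
grip_width: 0.559
grasp_force: 62.1
```

```bash
python3 -m pendant '[[0,0,0.06,0,0,0,-0.2],[0,0,0.09,0,0,0,-0.2],[0,0,0.09,0,0,0,-0.2],[0,0,0.09,0,0,0,0.25],[0,0,0.09,0,0,0,0.25],[0,0,0.09,0,0,0,0.25],[0,0,0,0,0,0,0.25],[0,0,-1,0,0,0,0.25],[0,0,-2,0,0,0,0.25],[0,0,-3,0,0,0,0.25]]'
python3 - <<'E'
from h import *
im,d=manip.camera('wrist'); k=cal('wrist'); save('w6',im)
P=cloud('wrist',d,k); 
m=(d>0)&(np.abs(np.hypot(P[...,0]-.5165,P[...,1]-.021)-.021)<.003)&(P[...,2]<.08); print('ring z',np.percentile(P[m][:,2],[5,50,95]).round(4))
print('blue',seg(im,k,105,130,95,50,.021,(.555,.025),.03)); o=manip.get_obs(); print(o['clock'],o['position'])
rows([.4640,.386,.2],1.0)
for t in ('disc_1','disc_1_tab'):
  im,d=manip.camera('side'); print(t,[(px2z('side',q['pixel'],.009).round(3),round(q['p'],2)) for q in manip.tip_of(t,'side')])
ims=im; hsv=cv2.cvtColor(im,cv2.COLOR_RGB2HSV); print(seg(im,cal('side'),174,6,150,60,.009,(.464,.386),.06))
E
```

```text
clock: 13.2
position: [0.5181, 0.0206, 0.1883]
ee_rot: [-0.057, 0.998, 0.0, 0.0]
ft_force: [1.4, -0.2, -0.7]
grip_width: 0.628
grasp_force: 0.0
ring z [0.0183 0.029  0.0303]
blue (array([0.5662, 0.0256]), 212, (array([0.5642, 0.0249]), array([15.8, 16.7]), 6.4))
13.25 [0.52097156 0.02108792 0.19520537]
shift [ 0.306  7.38  -0.104] turn [0.018 0.066 4.9  ] alt az -17.6 j7 1.51
disc_1 [(array([0.462, 0.383, 0.009]), 0.79), (array([0.559, 0.023, 0.009]), 0.52)]
disc_1_tab [(array([0.664, 0.144, 0.009]), 0.49)]
(array([0.4499, 0.3512]), 17, (array([0.4494, 0.3511]), array([ 6.3, 14.4]), 62.4))
```

```bash
python3 - <<'E'
from h import *
for c in ('side','scene'):
    im,d=manip.camera(c); P=cloud(c,d); 
    m=(d>0)&(P[...,2]>.04)&(P[...,1]>.15)&(P[...,1]<.7)&(P[...,0]>.35)&(P[...,0]<.9)
    Q=P[m]; H,_=np.histogramdd(Q,bins=[np.arange(.35,.91,.05),np.arange(.15,.71,.05),[.04,.6]])
    print(c); print(H[...,0].astype(int))
    if c=='side': print([(px2z(c,q['pixel'],.009).round(3),round(q['p'],2)) for q in manip.tip_of('disc_1',c)], [np.round(q['box']) for q in manip.find_in('disc_1',c)])
rows([.463,.384,.2],2.77)
E
```

```text
side
[[   0    0    0    0    0    0    0   14  111   79    0]
 [   0    0    0    0    0    0    0  272  325   36    0]
 [   0    0    0    0    0    0    0  270  332    0    0]
 [   0    0    0    0    0    0    0  247  315    0    0]
 [   0    0    0    0    0    0    0  711 1330 1163 1359]
 [  18  246  347   16    0    1    0  549  668  776  788]
 [ 201  316  259  450  277  626    0  371  564  628  693]
 [ 370  662  453  295  143  207  156  356  532  585  659]
 [ 113  268  803  357  534 1589  641  330  499  560  549]
 [ 735   49  334 2764  564  467 1230  120  185  195  105]
 [  51  636   68   56  208  351  208    0    0    0    0]]
[(array([0.461, 0.385, 0.009]), 0.68)] [array([241., 366., 272., 384.]), array([325., 234., 338., 250.])]
scene
[[  0   0   0   0   0   0   0   0   0   0   0]
 [  0   0   0   0   0   0   0   0   0   0   0]
 [  0   0   0   0   0   0   0   0   0   0   0]
 [  0   0   0   0   0   0   0   0   0   0   0]
 [  0   0   0   0   0   0   0   0   0   0   0]
 [ 44 149   7   0   0   0   0   0   0   0   0]
 [ 68  14   0   0   0  89   0   0   0   0   0]
 [  0  28  42  36  42  26   0   0   0   0   0]
 [  0   2  37  43 102 153  17   0   0   0   0]
 [ 81   0 203 351 188 121  54   0   0   0  21]
 [ 15   1   0   0  59  86  22   0   0   0   0]]
shift [ 0.266  7.346 -0.296] turn [ 0.01  -0.013 -7.778] alt az 14.72 j7 1.51
```

```bash
python3 -m pendant '[[0,1,-0.3,0,0,-1.2,0.3],[0,2,-0.3,0,0,-2.4,0.3],[0,3,-0.3,0,0,-3.6,0.3],[0.1,4,-0.3,0,0,-4.8,0.3],[0.1,5,-0.2,0,0,-6,0.3],[0.27,6,0.2,0,0,-7.2,0.3],[0.27,7,0.6,0,0,-7.78,0.3],[0.27,7.35,1.2,0,0,-7.78,0.3],[0.27,7.35,1.2,0,0,-7.78,0.3],[0.27,7.35,1.2,0,0,-7.78,0.3]]'
cat >> h.py <<'E'
def settle():
    for _ in range(20):
        o=manip.get_obs()
        if np.abs(o['joint_velocities']).max()<.02: return
        manip.camera('side')
E
python3 - <<'E'
from h import *
settle(); look('disc',(.462,.384),.02,name='w7')
E
```

```text
clock: 14.9
position: [0.4641, 0.3833, 0.1268]
ee_rot: [-0.564, 0.826, -0.0, -0.0]
ft_force: [0.4, -0.4, -0.3]
grip_width: 0.649
grasp_force: 0.0
z 0.0106 n 2562 ext [0.05  0.049 0.05  0.05  0.05  0.05  0.049 0.049 0.049] c1 [0.4654 0.3836] c2 [0.4644 0.3816] tab [0.449  0.3515] tabdist 0.0360 yaw -2.044
shift [-0.011 -0.015  2.146] turn [-0.007  0.004  0.716] alt az -21.78 j7 1.81
```

View pics/w7.png

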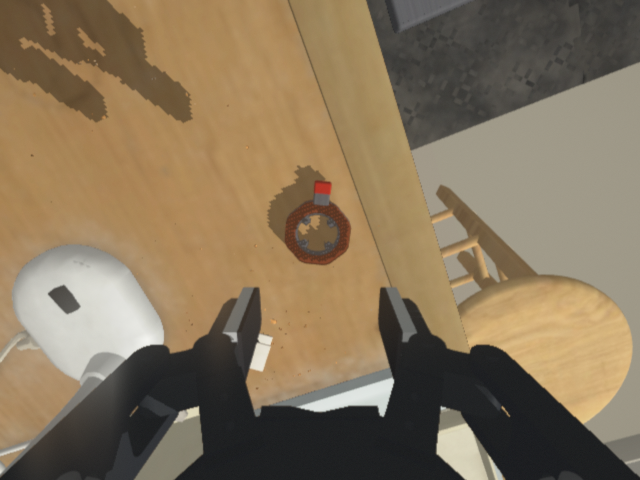

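The disc lies at (318,232) with its red tab at (322,187), on the camera side. I'll grip it with the same hand offset as the separator.

```bash
python3 -m pendant '[[-0.07,-0.02,0.8,0,0,0.72,0.35],[-0.07,-0.02,1.5,0,0,0.72,0.35],[-0.07,-0.02,2.15,0,0,0.72,0.35],[-0.07,-0.02,2.15,0,0,0.72,0.35],[-0.07,-0.02,2.15,0,0,0.72,0.35],[-0.07,-0.02,2.15,0,0,0.72,-0.2],[-0.07,-0.02,2.15,0,0,0.72,-0.2],[-0.07,-0.02,2.15,0,0,0.72,-0.2],[-0.07,-0.02,2.15,0,0,0.72,-0.2],[-0.07,-0.02,2.15,0,0,0.72,-0.2]]' 60
python3 -m pendant '[[0,0,-0.5,0,0,0,-0.2],[0,0,-1,0,0,0,-0.2],[0,0,-2,0,0,0,-0.2],[0,0,-3,0,0,0,-0.2],[0,0,-3.6,0,0,0,-0.2],[0,0,-3.6,0,0,0,-0.2],[0,0,-3.6,0,0,0,-0.2],[0,0,-3.6,0,0,0,-0.2],[0,0,-3.6,0,0,0,-0.2],[0,0,-3.6,0,0,0,-0.2]]'
cat >> h.py <<'E'
def hand(kind):
    "plate in hand: apparent offsets in tool mm from tab colour box and hole edges"
    k=cal('wrist'); im,d=manip.camera('wrist'); o=manip.get_obs(); r=R.from_quat(o['ee_rot'])
    f=lambda x,y,z:w2px('wrist',o['position']+r.apply([x,y,z]),k)
    P=cloud('wrist',d,k); L=r.inv().apply((P-o['position']).reshape(-1,3)).reshape(480,640,3)
    m=(d>0)&(np.abs(L[...,2]-.008)<.006)&(np.abs(L[...,1])<.012)&(np.abs(L[...,0])<.032)
    xs=L[m]; print('z med',np.median(xs[:,2]).round(4))
    for y0 in (-.009,-.007,.007,.009):
        s=np.sort(xs[np.abs(xs[:,1]-y0)<.001][:,0]); print(y0,'x span',(s[[1,-2]]*1e3).round(1), 'mid',round((s[1]+s[-2])*500,2))
    return im
E
python3 - <<'E'
from h import *
settle(); im=hand('disc'); save('w8',im); rows([.5181,.0206,.1883],.112+np.pi/2)
im,d=manip.camera('scene'); save('s8',im)
print([(px2z('scene',q['pixel'],.009).round(3),round(q['p'],2)) for q in manip.tip_of('disc_2','scene')])
E
```

```text
clock: 16.2
position: [0.467, 0.3878, 0.0217]
ee_rot: [-0.522, 0.853, -0.0, 0.002]
ft_force: [-1.9, -2.2, 9.8]
grip_width: 0.544
grasp_force: 59.9
clock: 17.45
position: [0.4654, 0.387, 0.1983]
ee_rot: [-0.522, 0.853, 0.0, -0.0]
ft_force: [0.1, 0.2, -0.6]
grip_width: 0.548
grasp_force: 61.7
z med 0.0113
-0.009 x span [-20.6  28.4] mid 3.9
-0.007 x span [-21.   28.7] mid 3.85
0.007 x span [-20.9  29.8] mid 4.46
0.009 x span [-20.9  28.8] mid 3.97
shift [ 6.051 -4.269  0.206] turn [ 0.000e+00 -3.000e-03  7.068e+00] alt az -15.43 j7 1.74
[]
```

```bash
python3 - <<'E'
from h import *
k=cal('wrist'); o=manip.get_obs(); r=R.from_quat(o['ee_rot'])
for n in ('w3d','w4d'):
    d=np.load(n+'.npy'); P=cloud('wrist',d,k); L=r.inv().apply((P-o['position']).reshape(-1,3)).reshape(480,640,3)
    m=(d>0)&(np.abs(L[...,2]-.008)<.006)&(np.abs(L[...,1])<.012)&(np.abs(L[...,0])<.032)
    xs=L[m]; print(n,'z med',np.median(xs[:,2]).round(4))
    for y0 in (-.009,-.007,.007,.009):
        s=np.sort(xs[np.abs(xs[:,1]-y0)<.001][:,0]); print(y0,(s[[1,-2]]*1e3).round(1), 'mid',round((s[1]+s[-2])*500,2))
E
```

```text
w3d z med 0.0082
-0.009 [-21.9  27.2] mid 2.64
-0.007 [-22.6  27.4] mid 2.4
0.007 [-31.4  27.6] mid -1.88
0.009 [-22.1  27.3] mid 2.61
w4d z med 0.0081
-0.009 [-22.2  26.9] mid 2.33
-0.007 [-22.4  27.3] mid 2.46
0.007 [-31.5  27.4] mid -2.05
0.009 [-22.2  27.2] mid 2.5
```

```bash
python3 -m pendant '[[1,-0.7,0,0,0,1.2,-0.2],[2,-1.4,0,0,0,2.4,-0.2],[3,-2.1,0,0,0,3.6,-0.2],[4,-2.8,0,0,0,4.8,-0.2],[5,-3.5,0,0,0,6,-0.2],[6.04,-4.29,0,0,0,7.07,-0.2],[6.04,-4.29,0,0,0,7.07,-0.2],[6.04,-4.29,0.8,0,0,7.07,-0.2],[6.04,-4.29,1.57,0,0,7.07,-0.2],[6.04,-4.29,1.57,0,0,7.07,-0.2]]'
python3 - <<'E'
from h import *
settle(); rows([.5195,.0208,.078],.112+np.pi/2); print(manip.get_obs()['grip_width'],manip.get_obs()['grasp_force'])
E
```

```text
clock: 18.85
position: [0.5174, 0.0213, 0.1181]
ee_rot: [-0.057, 0.998, 0.0, -0.003]
ft_force: [0.1, -0.2, -0.1]
grip_width: 0.552
grasp_force: 61.9
shift [ 0.008 -0.009  0.869] turn [0.002 0.006 0.006] alt az -22.49 j7 1.49
0.5498290076540978 61.87240881845355
```

```bash
python3 -m pendant '[[0,0,0.2,0,0,0,-0.2],[0,0,0.4,0,0,0,-0.2],[0,0,0.6,0,0,0,-0.2],[0,0,0.7,0,0,0,-0.2],[0,0,0.78,0,0,0,-0.2],[0,0,0.86,0,0,0,-0.2],[0,0,0.94,0,0,0,-0.2],[0,0,0.94,0,0,0,-0.2],[0,0,0.94,0,0,0,-0.2],[0,0,0.94,0,0,0,-0.2]]'
python3 - <<'E'
from h import *
im,d=manip.camera('wrist'); save('w9',im)
E
```

```text
clock: 20.2
position: [0.5195, 0.0207, 0.0735]
ee_rot: [-0.056, 0.998, 0.0, 0.0]
ft_force: [-0.4, 0.3, 0.5]
grip_width: 0.543
grasp_force: 61.9
```

```bash
python3 -m pendant '[[0,0,0.1,0,0,0,-0.2],[0,0,0.2,0,0,0,-0.2],[0,0,0.3,0,0,0,-0.2],[0,0,0.4,0,0,0,-0.2],[0,0,0.48,0,0,0,-0.2],[0,0,0.52,0,0,0,-0.2],[0,0,0.52,0,0,0,-0.2],[0,0,0.52,0,0,0,0.25],[0,0,0.52,0,0,0,0.25],[0,0,0.52,0,0,0,0.25]]'
python3 -m pendant '[[0,0,-1,0,0,0,0.25],[0,0,-2,0,0,0,0.25],[0,0,-3,0,0,0,0.25],[0,0,-3,0,0,0,0.25],[-1,0,-3,0,0,0,0.25],[-2,0,-3,0,0,0,0.25],[-2,0,-3,0,0,0,0.25],[-2,0,-3,0,0,0,0.25],[-2,0,-3,0,0,0,0.25],[-2,0,-3,0,0,0,0.25]]'
python3 - <<'E'
from h import *
settle(); k=cal('wrist'); im,d=manip.camera('wrist'); save('w10',im)
P=cloud('wrist',d,k)
for a in np.arange(0,360,30):
    c=np.array([.5155,.021])+.0205*np.array([np.cos(np.radians(a)),np.sin(np.radians(a))])
    m=(d>0)&(np.hypot(P[...,0]-c[0],P[...,1]-c[1])<.003); print(a,m.sum(),np.median(P[m][:,2]).round(4) if m.any() else '')
rows([.462,-.4,.2],.789-np.pi/2)
cv2.imwrite('pics/w10b.png',cv2.resize(cv2.imread('pics/w10.png')[20:220,160:420],None,fx=2.5,fy=2.5))
E
```

```text
clock: 21.5
position: [0.5195, 0.0206, 0.0475]
ee_rot: [-0.056, 0.998, -0.0, 0.0]
ft_force: [0.9, -0.3, 0.6]
grip_width: 0.622
grasp_force: 0.0
clock: 22.75
position: [0.6183, 0.0316, 0.1978]
ee_rot: [-0.056, 0.998, -0.0, 0.0]
ft_force: [-0.7, -0.6, -0.9]
grip_width: 0.624
grasp_force: 0.0
0 44 0.0354
30 46 0.0355
60 46 0.0355
90 47 0.0357
120 48 0.0355
150 50 0.0357
180 41 0.0351
210 48 0.0355
240 54 0.0357
270 47 0.0355
300 47 0.0352
330 47 0.0353
shift [ 4.07  -8.23  -0.044] turn [-4.000e-03  4.000e-03 -4.852e+00] alt az 17.65 j7 1.48
```

View pics/w10b.png

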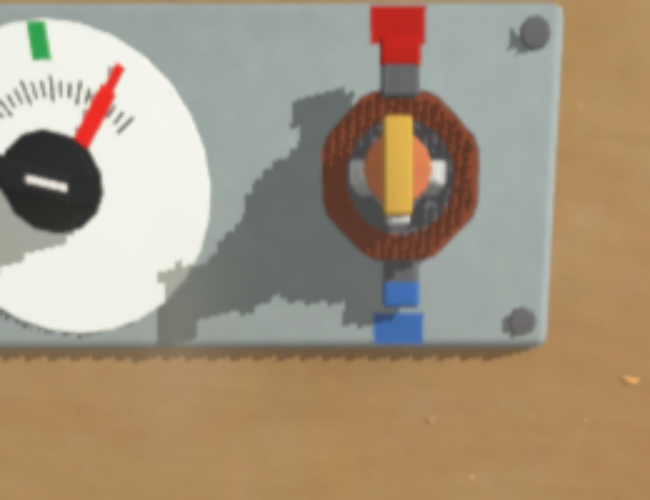

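The disc is seated level with its red tab over the red bar and the separator's blue tab over the blue bar. The pointer is at crop (105,95) and the green mark at (38,40). Next is separator B, with the hand turned the other way for the last joint's sake.

```bash
python3 -m pendant '[[0.4,-0.8,0,0,0,1.3,0.3],[0.8,-1.7,0,0,0,2.6,0.3],[1.2,-2.5,0,0,0,3.9,0.3],[1.6,-3.3,0,0,0,5.2,0.3],[2,-4.1,0,0,0,6.5,0.3],[2.4,-5,0,0,0,7.8,0.3],[2.9,-5.8,0,0,0,9.1,0.3],[3.3,-6.6,0,0,0,10.4,0.3],[3.7,-7.4,0,0,0,11.7,0.3],[4.07,-8.23,0,0,0,13,0.3]]'
python3 -m pendant '[[0,0,0.5,0,0,1.3,0.3],[0,0,1,0,0,2.6,0.3],[0,0,1.5,0,0,3.9,0.3],[0,0,1.5,0,0,4.65,0.3],[0,0,1.5,0,0,4.65,0.3],[0,0,1.5,0,0,4.65,0.3],[0,0,1.5,0,0,4.65,0.3],[0,0,1.5,0,0,4.65,0.3],[0,0,1.5,0,0,4.65,0.3],[0,0,1.5,0,0,4.65,0.3]]'
python3 - <<'E'
from h import *
settle(); c,y=look('sep',(.461,-.4),.0235,name='w11'); o=manip.get_obs(); print(o['position'],o['joint_pos'].round(2) if hasattr(o['joint_pos'],'round') else o['joint_pos'])
E
```

```text
clock: 24.05
position: [0.4616, -0.401, 0.1979]
ee_rot: [0.754, 0.656, 0.0, 0.0]
ft_force: [0.9, -0.5, 0.3]
grip_width: 0.648
grasp_force: 0.0
clock: 25.3
position: [0.4624, -0.3999, 0.1223]
ee_rot: [0.923, 0.384, 0.0, 0.0]
ft_force: [0.5, 0.2, 0.5]
grip_width: 0.651
grasp_force: 0.0
z 0.0102 n 2582 ext [0.049 0.049 0.049 0.05  0.049 0.049 0.049 0.05  0.05 ] c1 [ 0.4597 -0.4032] c2 [ 0.4615 -0.4015] tab [ 0.4847 -0.3771] tabdist 0.0361 yaw 0.807
shift [-0.085  0.008  1.977] turn [ 0.001 -0.001 -0.13 ] alt az 22.37 j7 -0.06
[ 0.46237587 -0.39985257  0.12234148] [ 0.44  0.4   0.25  1.66 -0.11  1.1  -0.06]
```

```bash
python3 -m pendant '[[-0.12,0.01,0.8,0,0,-0.13,0.35],[-0.12,0.01,1.5,0,0,-0.13,0.35],[-0.12,0.01,1.98,0,0,-0.13,0.35],[-0.12,0.01,1.98,0,0,-0.13,0.35],[-0.12,0.01,1.98,0,0,-0.13,0.35],[-0.12,0.01,1.98,0,0,-0.13,-0.2],[-0.12,0.01,1.98,0,0,-0.13,-0.2],[-0.12,0.01,1.98,0,0,-0.13,-0.2],[-0.12,0.01,1.98,0,0,-0.13,-0.2],[-0.12,0.01,1.98,0,0,-0.13,-0.2]]' 60
python3 -m pendant '[[0,0,-0.5,0,0,0,-0.2],[0,0,-1,0,0,0,-0.2],[0,0,-2,0,0,0,-0.2],[0,0,-3,0,0,0,-0.2],[0,0,-3.6,0,0,0,-0.2],[0,0,-3.6,0,0,0,-0.2],[0,0,-3.6,0,0,0,-0.2],[0,0,-3.6,0,0,0,-0.2],[0,0,-3.6,0,0,0,-0.2],[0,0,-3.6,0,0,0,-0.2]]'
python3 - <<'E'
from h import *
settle(); im=hand('sep'); save('w12',im); rows([.436,.012,.2],.112-np.pi/2); o=manip.get_obs();print(o['grip_width'],o['grasp_force'])
E
```

```text
clock: 26.6
position: [0.4595, -0.4053, 0.0259]
ee_rot: [0.92, 0.393, 0.001, 0.001]
ft_force: [-3.3, 2.2, 13.2]
grip_width: 0.402
grasp_force: 6.2
clock: 27.85
position: [0.4584, -0.4044, 0.2029]
ee_rot: [0.92, 0.393, -0.0, -0.0]
ft_force: [0.2, -1.2, -0.4]
grip_width: 0.402
grasp_force: 0.0
z med nan
  return _methods._mean(a, axis=axis, dtype=dtype,
  ret = ret.dtype.type(ret / rcount)
Traceback (most recent call last):
  File "h.py", line 84, in hand
    s=np.sort(xs[np.abs(xs[:,1]-y0)<.001][:,0]); print(y0,'x span',(s[[1,-2]]*1e3).round(1), 'mid',round((s[1]+s[-2])*500,2))
                                                                    ~^^^^^^^^
IndexError: index 1 is out of bounds for axis 0 with size 0
```

The grip was too high and the tips slipped over the rim. I'll look again and grip lower.

```bash
python3 -m pendant '[[0,0,0.4,0,0,0,0.3],[0,0,0.8,0,0,0,0.3],[0,0,1.2,0,0,0,0.3],[0,0,1.6,0,0,0,0.3],[0,0,1.6,0,0,0,0.3],[0,0,1.6,0,0,0,0.3],[0,0,1.6,0,0,0,0.3],[0,0,1.6,0,0,0,0.3],[0,0,1.6,0,0,0,0.3],[0,0,1.6,0,0,0,0.3]]'
python3 - <<'E'
from h import *
settle(); c,y=look('sep',(.461,-.402),.0155,name='w12')
E
```

```text
clock: 29.15
position: [0.4585, -0.4045, 0.1234]
ee_rot: [0.92, 0.393, 0.0, 0.0]
ft_force: [-0.0, 0.5, -0.2]
grip_width: 0.654
grasp_force: 0.0
z 0.0101 n 2620 ext [0.049 0.049 0.049 0.05  0.049 0.049 0.049 0.05  0.049] c1 [ 0.4599 -0.4035] c2 [ 0.4617 -0.4018] tab [ 0.485  -0.3775] tabdist 0.0361 yaw 0.803
shift [0.033 0.006 2.158] turn [ 0.001 -0.001  0.026] alt az -22.47 j7 -0.03
```

View pics/w12.png

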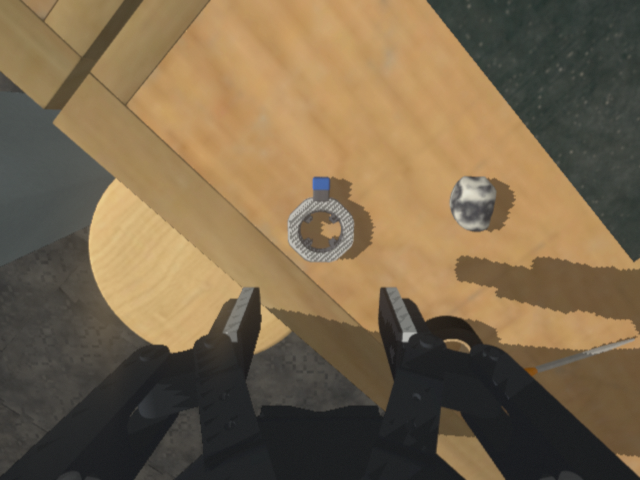

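Separator B is unmoved at (321,229) with its tab at (321,187), and the fingers' path is clear.

```bash
python3 -m pendant '[[-0.01,0.01,0.8,0,0,0,0.35],[-0.01,0.01,1.5,0,0,0,0.35],[-0.01,0.01,2.16,0,0,0,0.35],[-0.01,0.01,2.16,0,0,0,0.35],[-0.01,0.01,2.16,0,0,0,0.35],[-0.01,0.01,2.16,0,0,0,-0.2],[-0.01,0.01,2.16,0,0,0,-0.2],[-0.01,0.01,2.16,0,0,0,-0.2],[-0.01,0.01,2.16,0,0,0,-0.2],[-0.01,0.01,2.16,0,0,0,-0.2]]' 60
python3 -m pendant '[[0,0,-0.5,0,0,0,-0.2],[0,0,-1,0,0,0,-0.2],[0,0,-2,0,0,0,-0.2],[0,0,-3,0,0,0,-0.2],[0,0,-3.8,0,0,0,-0.2],[0,0,-3.8,0,0,0,-0.2],[0,0,-3.8,0,0,0,-0.2],[0,0,-3.8,0,0,0,-0.2],[0,0,-3.8,0,0,0,-0.2],[0,0,-3.8,0,0,0,-0.2]]'
python3 - <<'E'
from h import *
settle(); im=hand('sep'); rows([.436,.012,.205],.112-np.pi/2)
E
```

```text
clock: 30.45
position: [0.4596, -0.4061, 0.0176]
ee_rot: [0.92, 0.393, 0.001, 0.001]
ft_force: [-2.0, 0.3, 7.4]
grip_width: 0.563
grasp_force: 62.3
clock: 31.7
position: [0.4584, -0.4051, 0.2048]
ee_rot: [0.92, 0.393, -0.0, -0.0]
ft_force: [-0.2, -0.4, -0.7]
grip_width: 0.56
grasp_force: 62.0
z med 0.0076
-0.009 x span [-22.9  27.1] mid 2.11
-0.007 x span [-23.2  31.4] mid 4.08
0.007 x span [-23.   27.2] mid 2.06
0.009 x span [-22.3  26.6] mid 2.14
shift [ 5.715e+00 -6.093e+00  1.000e-03] turn [-4.000e-03  2.000e-03  4.978e+00] alt az -17.52 j7 -0.05
```

```bash
python3 -m pendant '[[0.8,-0.8,0,0,0,0.8,-0.2],[1.6,-1.7,0,0,0,1.6,-0.2],[2.4,-2.6,0,0,0,2.4,-0.2],[3.2,-3.4,0,0,0,3.2,-0.2],[4,-4.3,0,0,0,4,-0.2],[4.8,-5.1,0,0,0,4.98,-0.2],[5.7,-6.1,0,0,0,4.98,-0.2],[5.7,-6.1,0,0,0,4.98,-0.2],[5.7,-6.1,0,0,0,4.98,-0.2],[5.7,-6.1,0,0,0,4.98,-0.2]]'
python3 - <<'E'
from h import *
settle(); k=cal('wrist'); im,d=manip.camera('wrist'); save('w13',im)
print('cross',seg(im,k,14,26,150,150,.084,(.517,.021),.025))
print('blue',seg(im,k,105,130,95,50,.014,(.568,.027),.012),'tab', seg(im,k,105,130,95,50,.021,(.553,.025),.008))
print('red',seg(im,k,174,6,120,60,.014,(.468,.017),.012))
im=hand('sep')
H=(.5171,.0208); tx=np.array([np.cos(.112),np.sin(.112)])
rows([*(np.array(H)-.0021*tx),.12],.112-np.pi/2); print(np.array(H)-.0021*tx)
E
```

```text
clock: 33.0
position: [0.4355, 0.0103, 0.2053]
ee_rot: [0.999, 0.055, -0.0, 0.0]
ft_force: [-0.4, 0.0, -0.3]
grip_width: 0.559
grasp_force: 62.1
cross (array([0.5158, 0.02  ]), 365, (array([0.5155, 0.02  ]), array([22.8,  7.1]), 6.2))
blue (array([0.5641, 0.025 ]), 302, (array([0.5628, 0.0245]), array([13.2, 17.2]), 6.2)) tab (array([0.5536, 0.0249]), 203, (array([0.5541, 0.0252]), array([13.1, 11.8]), 6.4))
red (array([0.4706, 0.0152]), 288, (array([0.4717, 0.0147]), array([16.9, 17.1]), 6.2))
z med 0.0073
-0.009 x span [-22.4  26.6] mid 2.07
-0.007 x span [-22.9  26.9] mid 2.03
0.007 x span [-22.9  27.2] mid 2.16
0.009 x span [-22.9  26.7] mid 1.9
shift [ 1.604 -0.028  1.705] turn [ 0.     0.001 -0.018] alt az 22.48 j7 -1.59
[0.51501316 0.02056529]
```

```bash
python3 -m pendant '[[0.8,-0.01,0.5,0,0,0,-0.2],[1.57,-0.02,1,0,0,0,-0.2],[1.57,-0.02,1.5,0,0,0,-0.2],[1.57,-0.02,1.8,0,0,0,-0.2],[1.57,-0.02,2,0,0,0,-0.2],[1.57,-0.02,2.15,0,0,0,-0.2],[1.57,-0.02,2.3,0,0,0,-0.2],[1.57,-0.02,2.45,0,0,0,-0.2],[1.57,-0.02,2.55,0,0,0,-0.2],[1.57,-0.02,2.55,0,0,0,-0.2]]'
python3 -m pendant '[[0,0,0.04,0,0,0,-0.2],[0,0,0.08,0,0,0,-0.2],[0,0,0.12,0,0,0,-0.2],[0,0,0.16,0,0,0,-0.2],[0,0,0.2,0,0,0,-0.2],[0,0,0.2,0,0,0,-0.2],[0,0,0.2,0,0,0,-0.2],[0,0,0.2,0,0,0,-0.2],[0,0,0.2,0,0,0,-0.2],[0,0,0.2,0,0,0,-0.2]]'
```

```text
clock: 34.35
position: [0.5132, 0.0208, 0.0775]
ee_rot: [0.998, 0.056, -0.0, 0.0]
ft_force: [0.6, -1.9, -2.5]
grip_width: 0.561
grasp_force: 62.0
clock: 35.6
position: [0.5135, 0.0209, 0.0677]
ee_rot: [0.998, 0.056, 0.0, 0.0]
ft_force: [1.6, -4.5, -0.4]
grip_width: 0.556
grasp_force: 62.1
```

```bash
python3 -m pendant '[[0,0.02,0,0,0,0,-0.2],[0,0.02,0.06,0,0,0,-0.2],[0,0.02,0.12,0,0,0,-0.2],[0,0.02,0.18,0,0,0,-0.2],[0,0.02,0.23,0,0,0,-0.2],[0,0.02,0.23,0,0,0,-0.2],[0,0.02,0.23,0,0,0,-0.2],[0,0.02,0.23,0,0,0,0.25],[0,0.02,0.23,0,0,0,0.25],[0,0.02,0.23,0,0,0,0.25]]'
python3 -m pendant '[[0,0,-1,0,0,0,0.25],[0,0,-2,0,0,0,0.25],[0,0,-2.8,0,0,0,0.25],[0,0,-2.8,0,0,0,0.25],[-1,0,-2.8,0,0,0,0.25],[-1.6,0,-2.8,0,0,0,0.25],[-1.6,0,-2.8,0,0,0,0.25],[-1.6,0,-2.8,0,0,0,0.25],[-1.6,0,-2.8,0,0,0,0.25],[-1.6,0,-2.8,0,0,0,0.25]]'
python3 - <<'E'
from h import *
settle(); k=cal('wrist'); im,d=manip.camera('wrist'); save('w14',im)
P=cloud('wrist',d,k)
print([ (lambda m:(m.sum(),np.median(P[m][:,2]).round(4)))((d>0)&(np.hypot(P[...,0]-.5156-.0205*np.cos(a),P[...,1]-.0205-.0205*np.sin(a))<.003)) for a in np.arange(0,6.2,.785)])
print('tab', seg(im,k,105,130,95,50,.047,(.551,.0245),.012),'red',seg(im,k,174,6,120,60,.034,(.48,.0165),.008))
for c in ('side','scene'):
    im,d=manip.camera(c); save(c+'14',im)
    for t in ('disc_2','sep_1','cap'): print(c,t,[(px2z(c,q['pixel'],.009).round(3),round(q['p'],2)) for q in manip.tip_of(t,c)])
rows([.459,.176,.205],.112-np.pi/2)
a=cv2.imread('pics/side14.png')[170:440,120:450]; b=cv2.imread('pics/scene14.png')[200:470,180:510]
cv2.imwrite('pics/both14.png',cv2.resize(np.hstack([a,b]),None,fx=1.2,fy=1.2))
E
```

```text
clock: 36.85
position: [0.5134, 0.0204, 0.0564]
ee_rot: [0.998, 0.056, 0.0, -0.0]
ft_force: [0.1, 0.4, -0.2]
grip_width: 0.625
grasp_force: 0.0
clock: 38.1
position: [0.4342, 0.0116, 0.1961]
ee_rot: [0.998, 0.056, -0.0, -0.0]
ft_force: [0.0, -0.7, -0.5]
grip_width: 0.621
grasp_force: 0.0
[(np.int64(57), np.float64(0.0485)), (np.int64(51), np.float64(0.0484)), (np.int64(51), np.float64(0.0484)), (np.int64(48), np.float64(0.0485)), (np.int64(46), np.float64(0.0484)), (np.int64(48), np.float64(0.0484)), (np.int64(49), np.float64(0.0484)), (np.int64(51), np.float64(0.0485))]
tab (array([0.5552, 0.0247]), 428, (array([0.5552, 0.0242]), array([14.8, 15.6]), 6.3)) red (array([0.4777, 0.0163]), 163, (array([0.4772, 0.0159]), array([10.2, 12. ]), 6.3))
side disc_2 [(array([0.518, 0.001, 0.009]), 0.59)]
side sep_1 [(array([0.527, 0.002, 0.009]), 0.68), (array([0.516, 0.015, 0.009]), 0.4)]
side cap [(array([0.458, 0.193, 0.009]), 0.53)]
scene disc_2 [(array([0.523, 0.026, 0.009]), 0.41)]
scene sep_1 [(array([0.515, 0.032, 0.009]), 0.6)]
scene cap [(array([0.563, 0.056, 0.009]), 0.69), (array([0.461, 0.178, 0.009]), 0.64), (array([ 0.548, -0.469,  0.009]), 0.31)]
shift [ 0.866 -3.214 -0.173] turn [-0.    -0.001 -0.002] alt az 22.5 j7 -1.59
```

View pics/both14.png

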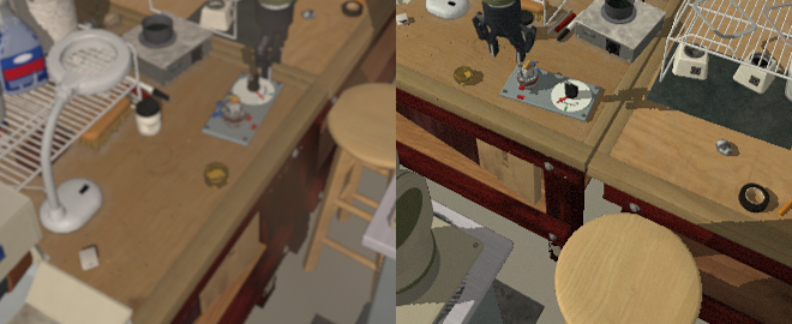

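No other plate is on the bench, so the three are all there and they are seated (top ring reads level at 48.5 mm, 51 less the camera's usual 2.5 mm bias). The cap is at left-crop (216,175), about (0.459,0.178) m, so I'll go above it.

```bash
python3 -m pendant '[[0.2,-0.8,0,0,0,0,0.3],[0.4,-1.6,0,0,0,0,0.3],[0.7,-2.4,0,0,0,0,0.3],[0.87,-3.2,0.4,0,0,0,0.3],[0.87,-3.2,0.9,0,0,0,0.3],[0.87,-3.2,1.1,0,0,0,0.3],[0.87,-3.2,1.1,0,0,0,0.3],[0.87,-3.2,1.1,0,0,0,0.3],[0.87,-3.2,1.1,0,0,0,0.3],[0.87,-3.2,1.1,0,0,0,0.3]]'
python3 - <<'E'
from h import *
settle(); k=cal('wrist'); im,d=manip.camera('wrist'); save('w15',im); np.save('w15d.npy',d)
p=w2px('wrist',[.46,.178,.02],k).round().astype(int); print(p)
x0,y0=max(p[0]-80,0),max(p[1]-75,0)
cv2.imwrite('pics/w15b.png',cv2.resize(cv2.imread('pics/w15.png')[y0:y0+150,x0:x0+160],None,fx=4,fy=4,interpolation=cv2.INTER_CUBIC)); print(x0,y0)
P=cloud('wrist',d,k); g=np.array([.46,.178])
m=(d>0)&(np.hypot(P[...,0]-g[0],P[...,1]-g[1])<.045)&(P[...,2]>.012)&(P[...,2]<.03); q=P[m]; print('top z',np.median(q[:,2]),len(q))
h=cv2.convexHull((q[:,:2]*1e4).astype(np.float32)); (cx,cy),r=cv2.minEnclosingCircle(h); rc=cv2.minAreaRect(h); print(cx/1e4,cy/1e4,r/10,rc)
mo=cv2.moments(h); c=np.array([mo['m10'],mo['m01']])/mo['m00']/1e4; print('hull c',c)
# slot: low points inside r<16mm ; dots: dark on rim
m=(d>0)&(np.hypot(P[...,0]-c[0],P[...,1]-c[1])<.017)&(P[...,2]<.0025); s=P[m][:,:2]; print('slot n',len(s)); 
if len(s)>9: print(s.mean(0),cv2.minAreaRect((s*1e4).astype(np.float32)))
X,Y=px2grid(k,.018); rr=np.hypot(X-c[0],Y-c[1]); dk=(im.max(-1)<60)&(rr>.018)&(rr<.028)
for b,n in zip(*np.unique((np.degrees(np.arctan2(Y-c[1],X-c[0]))[dk]//10*10),return_counts=True)): print(b,n,end='; ')
E
```

```text
clock: 39.8
position: [0.4595, 0.1753, 0.1419]
ee_rot: [0.998, 0.056, 0.001, -0.0]
ft_force: [0.1, 0.7, -0.1]
grip_width: 0.651
grasp_force: 0.0
[316 228]
236 153
top z 0.014952632983145947 544
0.464098095703125 0.180053857421875 26.396810913085936 ((4640.4345703125, 1799.7855224609375), (503.5198669433594, 504.9690246582031), 68.09521484375)
hull c [0.46401263 0.17997027]
slot n 438
[0.46313109 0.18016913] ((4633.267578125, 1800.1956787109375), (298.1815185546875, 105.81949615478516), 67.39836120605469)
```

View pics/w15b.png

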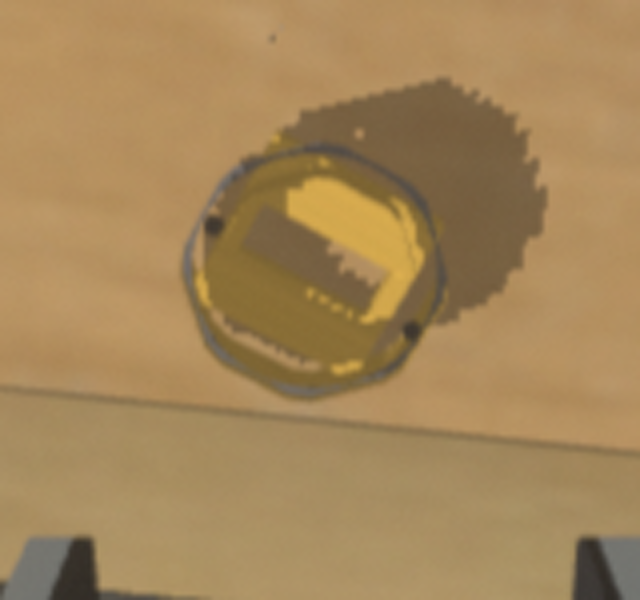

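The cap shows two dots, at crop (213,225) and (412,330), and the slot runs between them at about 67.5° in the world. This agrees with the depth fit of 29.8 x 10.6 mm, centred at (0.464,0.180).

```bash
python3 - <<'E'
from h import *
rows([.4638,.18,.021],np.radians(-22.4))
E
```

```text
shift [ 0.096 -0.084  2.414] turn [ 2.000e-03 -5.000e-03 -7.651e+00] alt az 14.85 j7 -1.95
```

```bash
python3 -m pendant '[[0.1,-0.08,0,0,0,-1.3,0.35],[0.1,-0.08,0,0,0,-2.6,0.35],[0.1,-0.08,0,0,0,-3.9,0.35],[0.1,-0.08,0,0,0,-5.2,0.35],[0.1,-0.08,0,0,0,-6.5,0.35],[0.1,-0.08,0.5,0,0,-7.65,0.35],[0.1,-0.08,1,0,0,-7.65,0.35],[0.1,-0.08,1,0,0,-7.65,0.35],[0.1,-0.08,1,0,0,-7.65,0.35],[0.1,-0.08,1,0,0,-7.65,0.35]]'
python3 - <<'E'
from h import *
settle(); k=cal('wrist'); im,d=manip.camera('wrist')
P=cloud('wrist',d,k); g=np.array([.464,.18])
m=(d>0)&(np.hypot(P[...,0]-g[0],P[...,1]-g[1])<.035)&(P[...,2]>.012)&(P[...,2]<.03); q=P[m]
h=cv2.convexHull((q[:,:2]*1e4).astype(np.float32)); rc=cv2.minAreaRect(h); mo=cv2.moments(h); c=np.array([mo['m10'],mo['m01']])/mo['m00']/1e4; print('hull c',c,rc)
m=(d>0)&(np.hypot(P[...,0]-c[0],P[...,1]-c[1])<.017)&(P[...,2]<.0025); s=P[m][:,:2]; print(len(s),s.mean(0),cv2.minAreaRect((s*1e4).astype(np.float32)))
rows([*c,.021],np.radians(-22.4))
E
```

```text
clock: 41.1
position: [0.4645, 0.1802, 0.0925]
ee_rot: [0.831, 0.556, 0.001, 0.0]
ft_force: [0.7, 0.3, 0.9]
grip_width: 0.675
grasp_force: 0.0
hull c [0.46380603 0.17996078] ((4637.626953125, 1801.1197509765625), (503.99652099609375, 506.9481201171875), 21.884170532226562)
650 [0.46338688 0.17914132] ((4632.45654296875, 1791.681640625), (289.08502197265625, 113.6067123413086), 67.81248474121094)
shift [-0.009 -0.011  1.426] turn [ 0.009 -0.008 -0.001] alt az 22.5 j7 -0.92
```

```bash
python3 -m pendant '[[-0.01,-0.01,0.5,0,0,0,0.35],[-0.01,-0.01,1,0,0,0,0.35],[-0.01,-0.01,1.42,0,0,0,0.35],[-0.01,-0.01,1.42,0,0,0,0.35],[-0.01,-0.01,1.42,0,0,0,0.35],[-0.01,-0.01,1.42,0,0,0,-0.2],[-0.01,-0.01,1.42,0,0,0,-0.2],[-0.01,-0.01,1.42,0,0,0,-0.2],[-0.01,-0.01,1.42,0,0,0,-0.2],[-0.01,-0.01,1.42,0,0,0,-0.2]]' 90
python3 -m pendant '[[0,0,-0.5,0,0,0,-0.2],[0,0,-1,0,0,0,-0.2],[0,0,-2,0,0,0,-0.2],[0,0,-3,0,0,0,-0.2],[0,0,-3.6,0,0,0,-0.2],[0,0,-3.6,0,0,0,-0.2],[0,0,-3.6,0,0,0,-0.2],[0,0,-3.6,0,0,0,-0.2],[0,0,-3.6,0,0,0,-0.2],[0,0,-3.6,0,0,0,-0.2]]'
python3 - <<'E'
from h import *
settle(); k=cal('wrist'); im,d=manip.camera('wrist'); save('w16',im); o=manip.get_obs(); r=R.from_quat(o['ee_rot'])
P=cloud('wrist',d,k); L=r.inv().apply((P-o['position']).reshape(-1,3)).reshape(480,640,3)
m=(d>0)&(np.abs(L[...,1])<.009)&(np.abs(L[...,0])<.04)&(np.abs(L[...,2])<.009); q=L[m]; print('rim z med',np.median(q[:,2]))
for y0 in (-.008,-.004,0,.004,.008):
    s=np.sort(q[np.abs(q[:,1]-y0)<.0015][:,0]); print(y0,(s[[1,-2]]*1e3).round(1),'mid',round((s[1]+s[-2])*500,2))
m=(d>0)&(np.hypot(L[...,0]-.002,L[...,1])<.017)&(L[...,2]>.023); s=L[m][:,:2]*1e4; print(len(s),cv2.minAreaRect(s.astype(np.float32)))
rows([.5156,.0205,.196],np.radians(-83.6))
E
```

```text
clock: 42.4
position: [0.464, 0.18, 0.0222]
ee_rot: [0.831, 0.556, 0.001, 0.0]
ft_force: [-4.1, -1.1, 12.3]
grip_width: 0.55
grasp_force: 92.1
clock: 43.65
position: [0.463, 0.1795, 0.1999]
ee_rot: [0.831, 0.556, -0.0, -0.0]
ft_force: [-0.1, 0.1, -2.0]
grip_width: 0.553
grasp_force: 94.2
rim z med 0.006580018612610993
-0.008 [-25.6  25.6] mid -0.03
-0.004 [-25.4  25.3] mid -0.1
0 [-25.5  25.4] mid -0.07
0.004 [-25.7  25.3] mid -0.18
0.008 [-25.3  25.2] mid -0.06
875 ((20.339340209960938, 0.2220306396484375), (337.4521179199219, 323.0487976074219), 0.7010818719863892)
shift [-2.54   2.184  0.08 ] turn [-1.00e-03  4.00e-03  7.65e+00] alt az -14.85 j7 -0.88
```

```bash
python3 -m pendant '[[-0.5,0.4,0,0,0,1.3,-0.2],[-1,0.8,0,0,0,2.6,-0.2],[-1.5,1.2,0,0,0,3.9,-0.2],[-2,1.7,0,0,0,5.2,-0.2],[-2.54,2.18,0,0,0,6.5,-0.2],[-2.54,2.18,0.4,0,0,7.65,-0.2],[-2.54,2.18,0.9,0,0,7.65,-0.2],[-2.54,2.18,1.4,0,0,7.65,-0.2],[-2.54,2.18,1.55,0,0,7.65,-0.2],[-2.54,2.18,1.55,0,0,7.65,-0.2]]'
python3 - <<'E'
from h import *
settle(); k=cal('wrist'); im,d=manip.camera('wrist'); save('w17',im); rows([.5156,.0203,.1],np.radians(-83.6)); o=manip.get_obs(); print(o['position'],o['grip_width'])
cv2.imwrite('pics/w17b.png',cv2.resize(cv2.imread('pics/w17.png')[200:400,200:440],None,fx=2.5,fy=2.5))
E
```

```text
clock: 44.95
position: [0.5155, 0.0206, 0.1229]
ee_rot: [0.998, 0.056, -0.0, -0.0]
ft_force: [0.1, -0.3, -1.2]
grip_width: 0.547
grasp_force: 94.7
shift [-0.008  0.007  0.471] turn [-0.    -0.006  0.   ] alt az -22.5 j7 -1.61
[0.51594333 0.02069911 0.12353105] 0.5503855449771513
```

View pics/w17b.png

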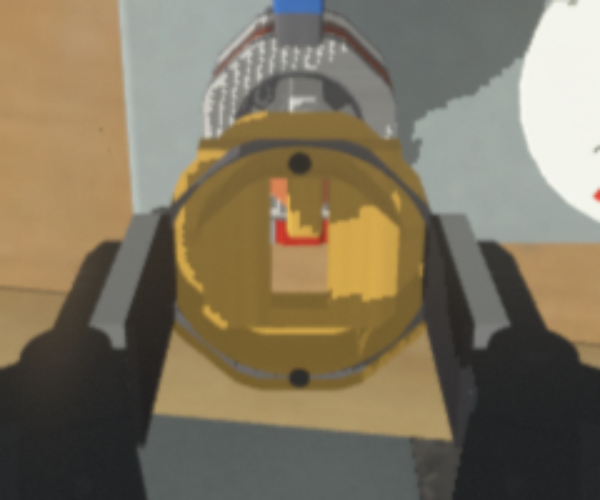

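The slot, at crop (300,235), is in line with the crossbar, seen through it at (306,210), and both dots are on the bar's line. I'll go down in small steps.

```bash
python3 -m pendant '[[0,0.01,0.1,0,0,0,-0.2],[0,0.01,0.2,0,0,0,-0.2],[0,0.01,0.25,0,0,0,-0.2],[0,0.01,0.3,0,0,0,-0.2],[0,0.01,0.35,0,0,0,-0.2],[0,0.01,0.4,0,0,0,-0.2],[0,0.01,0.45,0,0,0,-0.2],[0,0.01,0.48,0,0,0,-0.2],[0,0.01,0.48,0,0,0,-0.2],[0,0.01,0.48,0,0,0,-0.2]]'
```

```text
clock: 46.25
position: [0.5156, 0.0202, 0.0989]
ee_rot: [0.998, 0.056, 0.0, -0.0]
ft_force: [0.3, -0.3, -1.0]
grip_width: 0.548
grasp_force: 94.8
```

```bash
python3 -m pendant '[[0,0,0.03,0,0,0,-0.2],[0,0,0.06,0,0,0,-0.2],[0,0,0.09,0,0,0,-0.2],[0,0,0.12,0,0,0,-0.2],[0,0,0.15,0,0,0,-0.2],[0,0,0.16,0,0,0,-0.2],[0,0,0.16,0,0,0,-0.2],[0,0,0.16,0,0,0,-0.2],[0,0,0.16,0,0,0,-0.2],[0,0,0.16,0,0,0,-0.2]]'
```

```text
clock: 47.5
position: [0.5158, 0.0202, 0.0913]
ee_rot: [0.998, 0.056, 0.0, -0.0]
ft_force: [-2.3, -0.8, 7.0]
grip_width: 0.549
grasp_force: 95.8
```

```bash
python3 -m pendant '[[0,0,0.025,0,0,-0.6,-0.2],[0,0,0.025,0,0,-1.8,-0.2],[0,0,0.025,0,0,-3,-0.2],[0,0,0.025,0,0,-4.2,-0.2],[0,0,0.025,0,0,-5.4,-0.2],[0,0,0.025,0,0,-6.6,-0.2],[0,0,0.025,0,0,-7.8,-0.2],[0,0,0.025,0,0,-9,-0.2],[0,0,0.025,0,0,-10.2,-0.2],[0,0,0.025,0,0,-11.25,-0.2]]'
python3 - <<'E'
from h import *
settle(); k=cal('wrist'); im,d=manip.camera('wrist'); save('w18',im); o=manip.get_obs(); print(o['position'],o['ft_force'],o['torque'],o['joint_pos'][6])
cv2.imwrite('pics/w18b.png',cv2.resize(cv2.imread('pics/w18.png')[180:400,200:440],None,fx=2.5,fy=2.5))
E
```

```text
clock: 48.75
position: [0.5165, 0.0203, 0.0904]
ee_rot: [0.665, 0.747, 0.001, 0.001]
ft_force: [-0.3, 0.8, 7.6]
grip_width: 0.551
grasp_force: 95.8
[0.51654276 0.02030425 0.09043279] [0.42882385 0.2045717  7.5510667 ] [0.07582635 0.12750693 0.03037049] -0.08892067816910049
```

View pics/w18b.png

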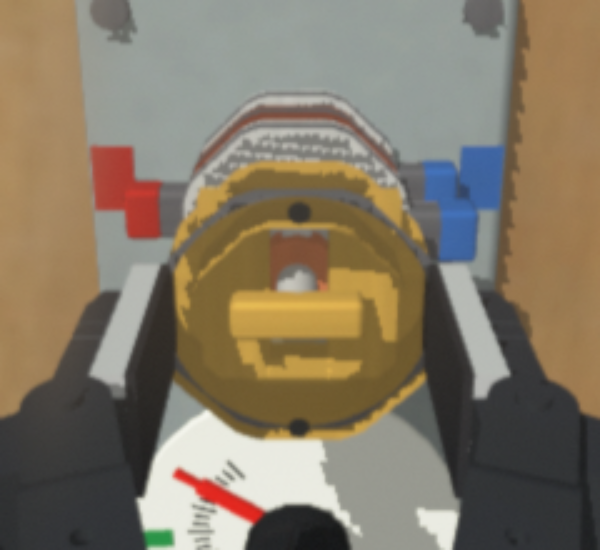

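The cap is under the crossbar, at crop (297,315), with its slot across the bar. I'll ease off, release and rise.

```bash
python3 -m pendant '[[0,0,-0.03,0,0,0,-0.2],[0,0,-0.06,0,0,0,-0.2],[0,0,-0.06,0,0,0,-0.2],[0,0,-0.06,0,0,0,0.3],[0,0,-0.06,0,0,0,0.3],[0,0,-0.06,0,0,0,0.3],[0,0,-0.06,0,0,0,0.3],[0,0,-0.6,0,0,0,0.3],[0,0,-1.6,0,0,0,0.3],[0,0,-2.3,0,0,0,0.3]]'
python3 - <<'E'
from h import *
settle(); k=cal('wrist'); im,d=manip.camera('wrist'); save('w19',im); o=manip.get_obs(); print(o['position'],o['joint_pos'][6])
P=cloud('wrist',d,k); c=np.array([.516,.0205])
m=(d>0)&(np.hypot(P[...,0]-c[0],P[...,1]-c[1])<.026)&(np.hypot(P[...,0]-c[0],P[...,1]-c[1])>.021)&(P[...,2]>.08); print('cap rim z (exp ~.09)',np.percentile(P[m][:,2],[10,50,90]))
X,Y=px2grid(k,.09); rr=np.hypot(X-c[0],Y-c[1]); dk=(im.max(-1)<70)&(rr>.017)&(rr<.026)
for b,n in zip(*np.unique((np.degrees(np.arctan2(Y-c[1],X-c[0]))[dk]//10*10),return_counts=True)): print(b,n,end='; ')
print('green',seg(im,k,40,85,100,50,.017,(.487,-.097),.03)); print('pointer',seg(im,k,174,6,120,60,.017,(.497,-.0754),.03))
for t,z in (('knob_grip',.0545),('pointer_tip',.017),('dial_mark',.017)):
    print(t,[(px2z('wrist',q['pixel'],z).round(4),np.round(q['pixel']),round(q['p'],2)) for q in manip.tip_of(t,'wrist')][:3])
E
```

```text
clock: 50.25
position: [0.5159, 0.0202, 0.2066]
ee_rot: [0.666, 0.746, 0.001, 0.001]
ft_force: [0.7, -0.1, 0.0]
grip_width: 0.648
grasp_force: 0.0
[0.51498393 0.0200067  0.2034794 ] -0.05143033267756251
cap rim z (exp ~.09) [0.26186861 0.27996682 0.28753564]
-90.0 4; 90.0 7; green (array([ 0.485, -0.101]), 33, (array([ 0.4851, -0.1011]), array([8.8, 3.7]), 6.3))
pointer (array([ 0.5046, -0.0826]), 102, (array([ 0.5032, -0.0818]), array([ 5.2, 29.4]), 61.2))
knob_grip [(array([0.4731, 0.0263, 0.0545]), array([272., 207.]), 0.32), (array([0.5169, 0.0171, 0.0545]), array([322., 223.]), 0.19)]
pointer_tip [(array([ 0.4888, -0.0764,  0.017 ]), array([286., 294.]), 0.57)]
dial_mark [(array([ 0.4914, -0.0986,  0.017 ]), array([286., 312.]), 0.4)]
```

View pics/w19.png

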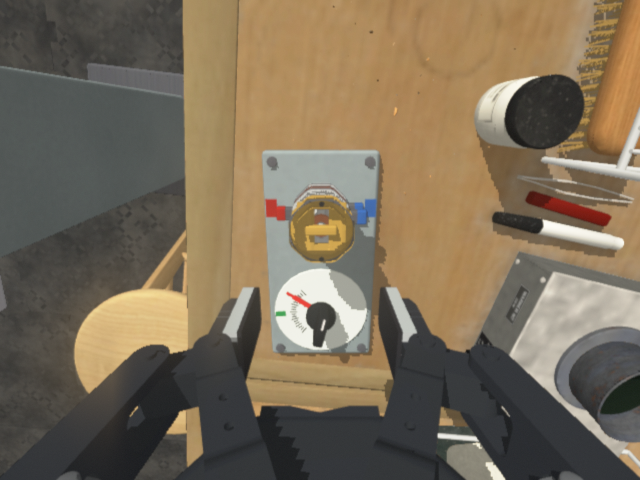

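The cap is locked, dots at (321,203) and (321,259), across the bar. The pointer is near (300,300), the green mark at (281,314) and the knob at (320,320). I'll move so the camera looks straight down on the knob.

```bash
python3 - <<'E'
from h import *
rows([.537,-.175,.16],np.radians(6.4))
E
python3 -m pendant '[[-0.8,0.05,0,0,0,0,0.1],[-1.6,0.1,0,0,0,0,0.1],[-2.4,0.1,0,0,0,0,0.1],[-3.2,0.1,0.2,0,0,0,0.1],[-3.9,0.05,0.4,0,0,0,0.1],[-3.9,0.05,0.6,0,0,0,0.1],[-3.9,0.05,0.6,0,0,0,0.1],[-3.9,0.05,0.6,0,0,0,0.1],[-3.9,0.05,0.6,0,0,0,0.1],[-3.9,0.05,0.6,0,0,0,0.1]]'
python3 - <<'E'
from h import *
settle(); k=cal('wrist'); im,d=manip.camera('wrist'); save('w20',im); np.save('w20d.npy',d); o=manip.get_obs(); print(o['position'])
P=cloud('wrist',d,k); c=np.array([.5285,-.094])
m=(d>0)&(np.hypot(P[...,0]-c[0],P[...,1]-c[1])<.024)&(P[...,2]>.045)&(P[...,2]<.062); q=P[m]; print('bar',len(q),np.median(q[:,2]),q[:,:2].mean(0),cv2.minAreaRect((q[:,:2]*1e4).astype(np.float32)))
print('green',seg(im,k,40,85,100,50,.017,(.487,-.097),.03)); print('pointer',seg(im,k,174,6,120,60,.017,(.497,-.0754),.03))
p=w2px('wrist',[*c,.03],k).astype(int); print(p)
cv2.imwrite('pics/w20b.png',cv2.resize(cv2.imread('pics/w20.png')[max(p[1]-80,0):p[1]+80,p[0]-90:p[0]+90],None,fx=3.5,fy=3.5))
E
```

```text
shift [-3.926e+00  2.000e-03  8.700e-01] turn [-0.012 -0.001  0.   ] alt az -22.5 j7 -0.05
clock: 51.95
position: [0.54, -0.173, 0.1749]
ee_rot: [0.666, 0.746, 0.0, 0.0]
ft_force: [-0.2, 0.6, 0.6]
grip_width: 0.552
grasp_force: 0.0
[ 0.53993508 -0.17308805  0.17488062]
bar 694 0.05441892885912453 [ 0.5286531  -0.09405133] ((5285.7841796875, -944.4994506835938), (339.1045227050781, 100.18505096435547), 83.68738555908203)
green (array([ 0.4857, -0.1016]), 73, (array([ 0.4858, -0.1019]), array([9.2, 4.7]), 6.3))
pointer (array([ 0.5039, -0.0818]), 187, (array([ 0.5025, -0.0809]), array([ 5.5, 27.3]), 64.8))
[316 122]
```

View pics/w20b.png

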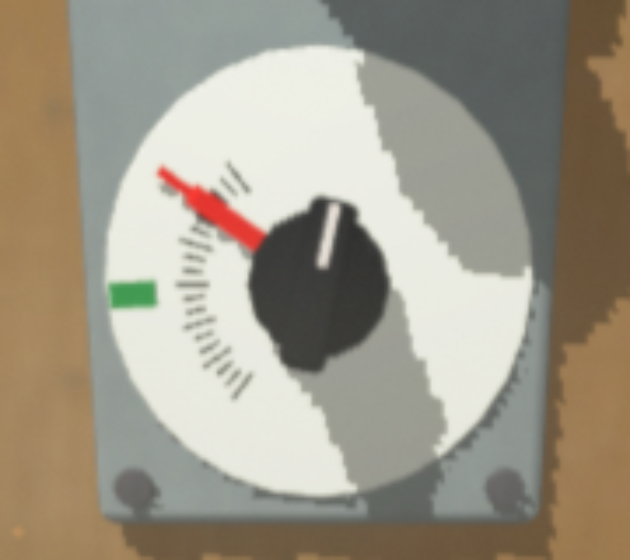

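The knob bar is centred at (0.5286,-0.0942), long axis near 84°, in agreement with its white line at crop (328,236). The pointer tip at (160,172) must turn about 37° anticlockwise to the green mark at (133,295), so the knob needs about 112°.

```bash
python3 - <<'E'
from h import *
rows([.5286,-.0942,.048],np.radians(-6.3))
k=cal('wrist')
for n,p in (('dialc',(316.9,119.4)),('tip',(271.7,91.1)),('green',(264,126.3))): print(n,px2z('wrist',p,.017,k).round(4))
E
```

```text
shift [ 1.594 -0.05   2.537] turn [4.000e-03 1.000e-03 1.592e+00] alt az -20.91 j7 0.31
dialc [ 0.5284 -0.0922  0.017 ]
tip [ 0.4907 -0.0751  0.017 ]
green [ 0.4862 -0.1022  0.017 ]
```

```bash
python3 -m pendant '[[0.8,-0.03,0,0,0,0.8,0],[1.59,-0.05,0,0,0,1.59,0],[1.59,-0.05,0.8,0,0,1.59,0],[1.59,-0.05,1.6,0,0,1.59,0],[1.59,-0.05,2.3,0,0,1.59,0],[1.59,-0.05,2.53,0,0,1.59,0],[1.59,-0.05,2.53,0,0,1.59,-0.9],[1.59,-0.05,2.53,0,0,1.59,-0.9],[1.59,-0.05,2.53,0,0,1.59,-0.9],[1.59,-0.05,2.53,0,0,1.59,-0.9]]' 30
```

```text
clock: 53.25
position: [0.5292, -0.0947, 0.0496]
ee_rot: [0.745, 0.667, 0.001, 0.001]
ft_force: [-2.5, 0.8, 7.0]
grip_width: 0.11
grasp_force: 33.5
```

```bash
python3 -m pendant '[[0,0,-0.05,0,0,0,-0.9],[0,0,-0.05,0,0,-1.2,-0.9],[0,0,-0.05,0,0,-2.4,-0.9],[0,0,-0.05,0,0,-3.6,-0.9],[0,0,-0.05,0,0,-4.8,-0.9],[0,0,-0.05,0,0,-6,-0.9],[0,0,-0.05,0,0,-7.2,-0.9],[0,0,-0.05,0,0,-8.4,-0.9],[0,0,-0.05,0,0,-9.6,-0.9],[0,0,-0.05,0,0,-10.8,-0.9]]'
python3 -m pendant '[[0,0,0,0,0,-1.2,-0.9],[0,0,0,0,0,-2.4,-0.9],[0,0,0,0,0,-3.3,-0.9],[0,0,0,0,0,-3.3,-0.9],[0,0,0,0,0,-3.3,-0.9],[0,0,0,0,0,-3.3,-0.9],[0,0,0,0,0,-3.3,-0.9],[0,0,0,0,0,-3.3,-0.9],[0,0,0,0,0,-3.3,-0.9],[0,0,0,0,0,-3.3,-0.9]]'
python3 -m pendant '[[0,0,0,0,0,0,-0.2],[0,0,0,0,0,0,0],[0,0,0,0,0,0,0],[0,0,-0.8,0,0,0,0],[0,0,-1.6,0,0,0,0],[0,0,-2.4,0,0,0,0],[-1,0,-2.4,0,0,0,0],[-1.6,0,-2.4,0,0,0,0],[-1.6,0,-2.4,0,0,0,0],[-1.6,0,-2.4,0,0,0,0]]'
python3 - <<'E'
from h import *
settle(); k=cal('wrist'); im,d=manip.camera('wrist'); save('w21',im); o=manip.get_obs(); print(o['position'])
P=cloud('wrist',d,k); c=np.array([.5285,-.0938])
m=(d>0)&(np.hypot(P[...,0]-c[0],P[...,1]-c[1])<.024)&(P[...,2]>.045)&(P[...,2]<.062); q=P[m]; print('bar',len(q),q[:,:2].mean(0),cv2.minAreaRect((q[:,:2]*1e4).astype(np.float32)))
g=seg(im,k,40,85,100,50,.017,(.487,-.097),.03); p=seg(im,k,174,6,120,60,.017,(.497,-.0954),.03); print('green',g,'pointer',p)
p_=w2px('wrist',[*c,.03],k).astype(int); a=cv2.imread('pics/w21.png')
cv2.imwrite('pics/w21b.png',cv2.resize(a[max(p_[1]-80,0):p_[1]+80,p_[0]-90:p_[0]+90],None,fx=3.5,fy=3.5))
E
```

```text
clock: 54.5
position: [0.529, -0.0948, 0.0499]
ee_rot: [0.084, 0.996, 0.0, 0.001]
ft_force: [10.1, -0.0, -19.5]
grip_width: 0.106
grasp_force: 31.1
clock: 55.75
position: [0.529, -0.0947, 0.05]
ee_rot: [-0.143, 0.99, 0.0, 0.001]
ft_force: [8.5, -0.3, -18.0]
grip_width: 0.108
grasp_force: 31.2
clock: 57.0
position: [0.6046, -0.0722, 0.1704]
ee_rot: [-0.143, 0.99, -0.0, -0.0]
ft_force: [-0.6, -0.6, -0.5]
grip_width: 0.499
grasp_force: 0.0
[ 0.60443019 -0.07245692  0.17056067]
bar 711 [ 0.52773276 -0.09476017] ((5281.9072265625, -948.1432495117188), (333.3214111328125, 96.64312744140625), 16.78114891052246)
green (array([ 0.4841, -0.1018]), 53, (array([ 0.4859, -0.1018]), array([9.6, 4.6]), 16.6)) pointer (array([ 0.4997, -0.0998]), 167, (array([ 0.498 , -0.1001]), array([24.4,  4.6]), 9.5))
```

View pics/w21b.png

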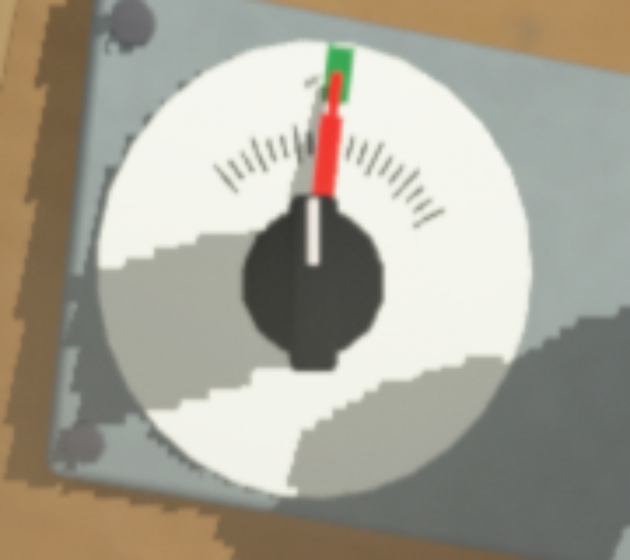

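The red tip at crop (336,75) lies inside the green mark at (340,73). I'll do one last check of the cap before handing in.

```bash
python3 - <<'E'
from h import *
k=cal('wrist'); im,d=manip.camera('wrist'); P=cloud('wrist',d,k)
rr=np.hypot(P[...,0]-.516,P[...,1]-.0203); m=(d>0)&(rr<.025)&(rr>.021)&(P[...,2]>.06)&(P[...,2]<.12)
print(m.sum(),np.percentile(P[m][:,2],[50,90]).round(4)); b=w2px('wrist',[.516,.0203,.09],k); print(b)
b=np.clip(b.astype(int),60,580); cv2.imwrite('pics/w22.png',cv2.resize(cv2.cvtColor(im,cv2.COLOR_RGB2BGR)[max(b[1]-60,0):b[1]+60,b[0]-60:b[0]+60],None,fx=4,fy=4))
E
```

```text
1502 [0.077  0.0874]
[505.06229571 160.20874487]
```

```bash
python3 -c "
from workcell import manip
print(manip.hand_in())"
```

```text
the job is handed in; nothing more can be done
None
```

The torque limiter is together and handed in: separator, disc, separator seated with tabs over their bars, the cap locked under the crossbar, and the pointer tip on the green mark (only three plates were on the bench). I viewed 18 pictures against the limit of 14.

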